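# Reload the analyser's cartridge magazine and fit its cover

## Robot

A 6-joint arm with a two-finger parallel gripper is mounted at the origin on the work surface. World frame = base frame: x ahead of the robot, y to its left, z up, the work surface at z = 0. Lengths are in m, angles in rad, forces in N, time in s.
With the tool pointing down it reaches from about 0.25 to 0.725 m from the base axis. Payload 4 kg.
Tool frame: the origin (TCP) lies where the fingers leave the gripper's body, on its centre line; the fingertips stand 73 mm ahead of it and the grasp point (between the pads) lies 54 mm ahead of it (bot.tips_ahead is the z of the fingertips in the tool frame, in m); z points along the fingers, y is the direction in which the jaws open and shut (so a half turn about z gives the same grasp; the last joint's range is limited). The gripper opens to 85 mm and grips with 20 to 120 N. Pads are 22 mm wide; open, the fingers measure 114 mm over their backs; the gripper's body (76 mm by 85 mm) begins 54 mm behind the grasp point. The pads swing forward as they close: fully open they stand 13 mm farther back than shut.
Start: joints at [-1.19, 0.241, 0.005, 1.335, 0, 1.571], TCP at [0.186, -0.464, 0.304] pointing down, gripper open.
Joint ranges: [-2.72, 2.72], [-1.05, 1.87], [-1.09, 1.28], [-1.99, 2.15], [-1.42, 1.44], [-3.14, 3.14]. Speed limits (rad/s): [2.79, 2.79, 3.14, 3.14, 3.14, 3.14].

## Interface

Orientations are given as a unit quaternion [x, y, z, w].
In Python, from workcell import readout, camera, get_calibration, order, bot gives the robot as it stands.
- The arm moves only by the tool send_rows, never from a script. Its argument "moves" is a list of rows, each a list of 3 entries, a list of its own where there are three numbers: the shift along the tool's x, y, z in mm, then the turn, a rotation vector about the tool's x, y, z in rad, then the finger opening in mm, from 0 to 85.4. In form: [[[dx, dy, dz], [ax, ay, az], grip], ...]. A call has 1 to 12 rows; each row is the pose to reach, as a shift and turn from the pose measured when the call began, along the tool's axes at that moment; what a row does not reach only later rows make up. A row lasts 1/12 s, in which the tool goes at most 41.7 mm and 7.16 degrees, less where a joint would pass 70% of its speed; a pose out of reach is approached as far as the arm can. A call with a gripper value outside its range is refused whole. The fingers move at their own pace and stop on an object; the grip force is fixed at half the most. Time passes only in rows, so rows that repeat a pose let the fingers close. It gives the time, the measured TCP pose, the force and the opening at its end, in the units of the state.
- readout.get_obs(): the state, without advancing time (a new reading comes with each control period).
- camera(name): name is "scene" or "top" or "wrist"; returns the picture (420x560x3 uint8, red, green, blue); there is no depth.
- get_calibration(name): a dict with "fx", "fy", "cx", "cy" (pixels), "k1" (the pictures are not rectified: a ray, as slopes to the right and down, at radius r is drawn at 1 + k1 r^2 times it, then the intrinsics apply), "R" (3x3) and "t" (3): a world point X has camera coordinates R X + t. Camera axes: x right, y down, z forward; pixel columns grow to the right and rows downward; lengths in m; the calibration is good to about 2 mm. A picture is of the moment at which its call begins: read the wrist's pose just before it. get_calibration takes no time and is no camera call; for the wrist camera it gives the pose at the moment of the call.
- order.job_done(): hands the job in, once; it reports no verdict.
The state is a dict: "clock": time; "joint_pos": joint angles; "joint_vel": joint speeds; "tau": joint torques, N m; "eef_pos": TCP position; "tool_rot": TCP orientation; "ft_force": force on the tool from outside, world axes, zero at the start; "ft_torque": the same for the moment, N m; "grip_width": finger opening in m.
Only numpy, scipy, OpenCV 4.12 (cv2) and the standard library are available. Lean on these libraries where they do the work, as an engineer would, in place of code of your own. Each camera call takes 0.05 s, during which the arm holds its last target. There are 200 camera calls.

## Task

Reload the analyser's magazine: pull the sprung follower back by its red knob and park the knob sideways in its notch, clear the spent black-labelled cartridges out of the track onto the floor of the orange discard tray, stand every yellow-labelled test cartridge upright in the track, and only then bring the knob out of the notch and let the follower close the pack up against the front stop. Last, fit the blue cover: hold it tilted, orange tongue down, push the tongue in under the orange lip and swing the cover down flat into its pocket. Leave everything else on the bench where it is.

Things in the scene. Friction and masses are not known exactly. Their poses are not given: they have to be found in the camera images.
- magazine: Cartridge magazine, fixed to the bench: grey base 216 x 90 mm along its own x, origin centre of its underside, axes z up. The -x end (farthest from the robot) has a white tower with an orange overhanging lip, the +x end a white rear block with a low wall, and the open-topped track runs between them along y = 0. A side deck with the knob's slot is on the -y side.
- stop (a point): On the track floor (8 mm above the bench), at the middle of the front stop's face (magazine x = -75 mm, y = 0), axes as the magazine's. The track runs to +x from here; aluminium rails 48 mm apart inside, 12 mm above the floor, 141 mm long. The seats for the cover at both ends are 38 mm above the floor.
- lip (a point): Middle of the orange lip's lower edge (magazine x = -82, y = 0, z = 58 mm), axes as the magazine's. The slot below it is 12 mm high down to the seat (z = 46 mm), 42 mm wide and runs 15 mm to -x to a wall. The tower's top is 6 mm above this point.
- rear (a point): Middle of the white rear wall's inner face, at seat height (magazine x = 88, y = 0, z = 46 mm), axes as the magazine's. The wall rises 10 mm above the seat; side cheeks 62 mm apart and 8 mm high run 22 mm to -x from here.
- follower (a joint): Sprung blue follower in the track, m: 0 = fully forward (face 36 mm from the front stop), grows as it is pulled to magazine +x, stop at 0.088. Its damped spring pushes it forward with about 3 N at 0 and 6 N at 0.088; let go, it runs forward at about 0.2 m/s until it meets the cartridges.
- follower_face (a point): Centre of the follower's front face, 17 mm above the track floor (the face looks to magazine -x; 40 mm wide; its top is 13 mm above this point); axes as the magazine's.
- knob (a joint): Sideways slide of the red knob on the follower, m: 0 = in line, grows to 0.016 outward (magazine -y), light friction. Its foot runs in an L-shaped slot: only with the follower at 0.080 or more can it go outward into the notch; let go there, it stays parked with the follower at about 0.078. Pushed back in to 0 it is free to run forward.
- knob_grip (a point): Point in the red knob, a square pillar 16 x 16 mm aligned with the magazine, 50 mm above the bench. The pillar's top is 13 mm above this point; it can be gripped from there down to 18 mm below the point, where the follower's arm begins. At knob 0 it stands 60 mm to -y of the track's centre line, 11 mm to +x of the follower's face.
- pad: Thin green pad, 220 x 100 x 3 mm, fixed, on which the cover lies; origin centre of the underside.
- cover_fin (a point): Centre of the cover's grey grip fin (54 mm along cover x, 12 mm thick, 26 mm high). Cover: dark blue plate 180 x 56 x 5 mm, 160 g, its -x end an orange tongue 36 mm wide, 16 mm long. This point is at mid-length, mid-width, 18 mm above the plate's underside; fin from 5 to 31 mm above it. Axes: z up, -x towards the tongue.
- cover_nose (a point): Middle of the tongue's end edge, on the underside of the cover (90 mm to -x of the fin's centre, 18 mm below it), axes as the cover's. When home it lies at magazine x about -95 mm (give or take 2.5 mm), y 0, z 46 mm.
- cart1_mid (a point): Centre of test cartridge 1 (may be absent): white block with yellow label, 22 mm thick (its x), 44 mm wide (its y), 34 mm tall (z), 40 g, bottom-heavy; in the track its thickness lies along the track. Either way round will do.
- cart2_mid (a point): Centre of test cartridge 2 (may be absent): white block with yellow label, 22 mm thick (its x), 44 mm wide (its y), 34 mm tall (z), 40 g, bottom-heavy; in the track its thickness lies along the track. Either way round will do.
- cart3_mid (a point): Centre of test cartridge 3 (may be absent): white block with yellow label, 22 mm thick (its x), 44 mm wide (its y), 34 mm tall (z), 40 g, bottom-heavy; in the track its thickness lies along the track. Either way round will do.
- cart4_mid (a point): Centre of test cartridge 4 (may be absent): white block with yellow label, 22 mm thick (its x), 44 mm wide (its y), 34 mm tall (z), 40 g, bottom-heavy; in the track its thickness lies along the track. Either way round will do.
- spent1_mid (a point): Centre of spent cartridge 1 (may be absent): grey block with black label, 22 mm thick (its x), 44 mm wide (its y), 34 mm tall (z), 35 g; starts standing in the track between front stop and follower, aligned with it.
- spent2_mid (a point): Centre of spent cartridge 2 (may be absent): grey block with black label, 22 mm thick (its x), 44 mm wide (its y), 34 mm tall (z), 35 g; starts standing in the track between front stop and follower, aligned with it.
- tray: Discard tray, orange, fixed, 105 x 120 mm outside, 16 mm high, walls and floor 3 mm; origin centre of the underside.
- buffer: Bystander: white buffer bottle, 48 mm across, 100 mm tall; origin centre of the underside. To be left alone.
- jar: Bystander: amber jar, 52 mm across, 65 mm tall; origin centre of the underside. To be left alone.
- beaker: Bystander: glass beaker, 66 mm across, 80 mm tall; origin centre of the underside. To be left alone.
- tipbox: Bystander: blue pipette-tip box, 85 x 120 x 55 mm; origin centre of the underside. To be left alone.
- dish: Bystander: small white dish, 80 mm across, 18 mm high; origin centre of the underside. To be left alone.
- tape: Bystander: red label-tape cassette, 70 x 22 x 14 mm; origin centre of the underside. To be left alone.

How it is judged:
On the way, in this order (a step that is already met when the one before it is completed fails the run):
1. the follower is drawn back and its knob parked in the notch (value of joint follower above 0.072 m and value of joint knob above 0.008 m), for 0.3 s.
2. with the follower still parked, every fresh cartridge stands upright in the track and every spent one is in the discard tray (all of step 1 and x of cart1_mid in the frame of magazine between -0.067 and 0.031 m and y of cart1_mid in the frame of magazine between -0.006 and 0.006 m and z of each of cart1_mid, cart2_mid, cart3_mid, cart4_mid in the frame of magazine below 0.029 m and angle between each of cart1_mid, cart2_mid, cart3_mid, cart4_mid's own z axis and vertical below 0.12 rad and x of cart2_mid in the frame of magazine between -0.067 and 0.031 m and y of cart2_mid in the frame of magazine between -0.006 and 0.006 m and x of cart3_mid in the frame of magazine between -0.067 and 0.031 m and y of cart3_mid in the frame of magazine between -0.006 and 0.006 m and x of cart4_mid in the frame of magazine between -0.067 and 0.031 m and y of cart4_mid in the frame of magazine between -0.006 and 0.006 m and x of spent1_mid in the frame of tray between -0.047 and 0.047 m and y of spent1_mid in the frame of tray between -0.054 and 0.054 m and z of each of spent1_mid, spent2_mid in the frame of tray below 0.03 m and x of spent2_mid in the frame of tray between -0.047 and 0.047 m and y of spent2_mid in the frame of tray between -0.054 and 0.054 m), for 0.3 s.
3. the follower is let forward and closes the pack up against the front stop (value of joint follower below 0.062 m and x of any of cart1_mid, cart2_mid, cart3_mid, cart4_mid in the frame of follower_face above -0.015 m and x of any of cart1_mid, cart2_mid, cart3_mid, cart4_mid in the frame of magazine below -0.06 m and x of cart1_mid in the frame of magazine between -0.067 and 0.031 m and y of cart1_mid in the frame of magazine between -0.006 and 0.006 m and z of each of cart1_mid, cart2_mid, cart3_mid, cart4_mid in the frame of magazine below 0.029 m and angle between each of cart1_mid, cart2_mid, cart3_mid, cart4_mid's own z axis and vertical below 0.12 rad and x of cart2_mid in the frame of magazine between -0.067 and 0.031 m and y of cart2_mid in the frame of magazine between -0.006 and 0.006 m and x of cart3_mid in the frame of magazine between -0.067 and 0.031 m and y of cart3_mid in the frame of magazine between -0.006 and 0.006 m and x of cart4_mid in the frame of magazine between -0.067 and 0.031 m and y of cart4_mid in the frame of magazine between -0.006 and 0.006 m and value of joint knob below 0.006 m), for 0.3 s.
4. the cover's tongue is in under the lip while the cover is still tilted, tongue down (x of cover_nose in the frame of magazine between -0.1 and -0.085 m and z of cover_nose in the frame of magazine between 0.042 and 0.054 m and y of cover_nose in the frame of magazine between -0.008 and 0.008 m and angle between cover_nose's own z axis and vertical above 0.07 rad and z of cover_fin in the frame of magazine above 0.068 m).
At the end, for the whole second after the job is handed in: Spent cartridges in the tray; fresh ones upright on the track floor within 6 mm of its centre line; first within 4 mm of the stop, last within 4 mm of the follower; cover flat (0.03 rad) on its seats (2.5 mm), in line (0.06 rad), tongue 6 mm or more under the lip; follower at rest (value of joint follower below 0.062 m and x of any of cart1_mid, cart2_mid, cart3_mid, cart4_mid in the frame of follower_face above -0.015 m and x of any of cart1_mid, cart2_mid, cart3_mid, cart4_mid in the frame of magazine below -0.06 m and x of cart1_mid in the frame of magazine between -0.067 and 0.031 m and y of cart1_mid in the frame of magazine between -0.006 and 0.006 m and z of each of cart1_mid, cart2_mid, cart3_mid, cart4_mid in the frame of magazine below 0.029 m and angle between each of cart1_mid, cart2_mid, cart3_mid, cart4_mid's own z axis and vertical below 0.12 rad and x of cart2_mid in the frame of magazine between -0.067 and 0.031 m and y of cart2_mid in the frame of magazine between -0.006 and 0.006 m and x of cart3_mid in the frame of magazine between -0.067 and 0.031 m and y of cart3_mid in the frame of magazine between -0.006 and 0.006 m and x of cart4_mid in the frame of magazine between -0.067 and 0.031 m and y of cart4_mid in the frame of magazine between -0.006 and 0.006 m and x of spent1_mid in the frame of tray between -0.047 and 0.047 m and y of spent1_mid in the frame of tray between -0.054 and 0.054 m and z of each of spent1_mid, spent2_mid in the frame of tray below 0.03 m and x of spent2_mid in the frame of tray between -0.047 and 0.047 m and y of spent2_mid in the frame of tray between -0.054 and 0.054 m and x of cover_nose in the frame of magazine between -0.1 and -0.088 m and y of cover_nose in the frame of magazine between -0.006 and 0.006 m and z of cover_nose in the frame of magazine between 0.043 and 0.0485 m and angle between cover_nose's own z axis and vertical below 0.03 rad and angle between the x axis of cover_nose and the x axis of magazine, either way round below 0.06 rad and velocity of joint follower between -0.01 and 0.01 m/s); the robot touches nothing.
It fails at once if a bystander is pushed more than 30 mm or knocked over (distance of any of buffer, jar, beaker, tipbox, dish, tape from where it was at the start of the episode above 0.03 m or angle between any of buffer, jar, beaker, tipbox, dish, tape's own z axis and vertical above 0.6 rad).
Of cart1, cart2, cart3, cart4 only 2 to 4 are there at a start; the rules pass over those that are not, and their reading is None.
Of spent1, spent2 only 1 to 2 are there at a start; the rules pass over those that are not, and their reading is None.
At some moment in a run one of cart1, cart2, cart3, cart4, cover may be knocked a few centimetres aside while the robot is not near it.
Once in a run the grip may slacken for a moment while it holds something.
It also fails if it takes over 210 s, if anything falls off the work surface, if the arm or the gripper's body presses on something with over 40 N, if the wrist force passes 120 N, or if a joint passes its speed limit or range.

## Working session

There is one attempt and no reset: what is moved stays moved. The work goes in short steps, Python scripts to look and compute and a tool call to move; the robot and the scene stay as the last step left them, time stands still between calls to the robot, and variables do not carry over. Pictures are saved under pics/ and viewed, about 12 in all and at most 16, crops included, and the job is handed in when it is done.

Besides the shell and the picture viewer there is one more tool, called after ">>>" as name(argument=value, ...), one argument or row to a line, values as JSON. send_rows: Moves the arm, as the interface text tells. Its arguments: {"type":"object","properties":{"moves":{"type":"array","items":{"type":"array"}}},"required":["moves"]}

```bash
ls; mkdir -p pics
cat > h.py <<'E'
import numpy as np, cv2
from scipy.spatial.transform import Rotation as Rn
from workcell import readout, camera, get_calibration, order, bot
def snap(n,f=None):
    c=get_calibration(n); im=camera(n)
    if f: cv2.imwrite('pics/'+f+'.png',cv2.cvtColor(np.asarray(im),cv2.COLOR_RGB2BGR))
    return np.asarray(im),c
def proj(c,X):
    p=np.atleast_2d(X)@np.array(c['R']).T+np.array(c['t']); s=p[:,:2]/p[:,2:]
    s=s*(1+c['k1']*(s**2).sum(1,keepdims=True))
    return s*[c['fx'],c['fy']]+[c['cx'],c['cy']]
def ray(c,uv):
    d=(np.atleast_2d(uv).astype(float)-[c['cx'],c['cy']])/[c['fx'],c['fy']]; s=d.copy()
    for _ in range(20): s=d/(1+c['k1']*(s**2).sum(1,keepdims=True))
    R=np.array(c['R']); v=np.c_[s,np.ones(len(s))]@R
    return -R.T@np.array(c['t']),v
def onz(c,uv,z):
    o,v=ray(c,uv); return o+v*((z-o[2])/v[:,2:])
def st():
    o=readout.get_obs(); return np.array(o['eef_pos']),Rn.from_quat(o['tool_rot']),o
E
python3 - <<'E'
from h import *
print(st()[2]); 
for n in['scene','top','wrist']:
    im,c=snap(n,n+'0'); print(n,{k:np.round(v,3).tolist() for k,v in c.items()})
a=[cv2.imread(f'pics/{n}0.png') for n in['scene','top']]
E
```

```text
pics
{'clock': 0.0, 'joint_pos': array([-1.18999068e+00,  2.41444389e-01,  3.73208827e-03,  1.33518711e+00,
       -2.77829254e-05,  1.57077824e+00]), 'joint_vel': array([ 0.00168018,  0.00066126, -0.00091336,  0.00052493, -0.00122795,
       -0.00055754]), 'tau': array([ 1.20371278e-03, -3.72320688e+01,  2.52407080e+01,  1.69333880e-02,
        2.11521324e-04, -3.35747728e-06]), 'eef_pos': array([ 0.18565324, -0.46374786,  0.3030001 ]), 'tool_rot': array([ 9.81925821e-01,  1.89263244e-01, -2.12640422e-04, -1.02991316e-03]), 'ft_force': array([ 0.52242904, -0.65577496,  0.37919645]), 'ft_torque': array([0.01274207, 0.06686214, 0.03321238]), 'grip_width': 0.08564523052395025}
scene {'fx': 415.513, 'fy': 415.513, 'cx': 286.794, 'cy': 214.121, 'k1': -0.092, 'R': [[0.9, 0.436, 0.015], [0.286, -0.563, -0.775], [-0.33, 0.702, -0.631]], 't': [-0.512, -0.112, 1.141]}
top {'fx': 493.068, 'fy': 493.068, 'cx': 278.624, 'cy': 206.322, 'k1': -0.088, 'R': [[0.005, -1.0, -0.001], [-0.991, -0.004, -0.132], [0.132, 0.002, -0.991]], 't': [0.016, 0.564, 0.924]}
wrist {'fx': 326.836, 'fy': 326.836, 'cx': 284.432, 'cy': 210.257, 'k1': -0.014, 'R': [[0.371, -0.929, -0.001], [-0.884, -0.353, 0.306], [-0.285, -0.113, -0.952]], 't': [-0.5, -0.04, 0.381]}
```

View pics/top0.png

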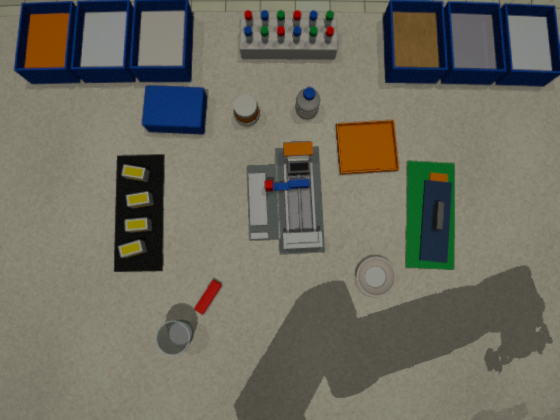

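View pics/scene0.png

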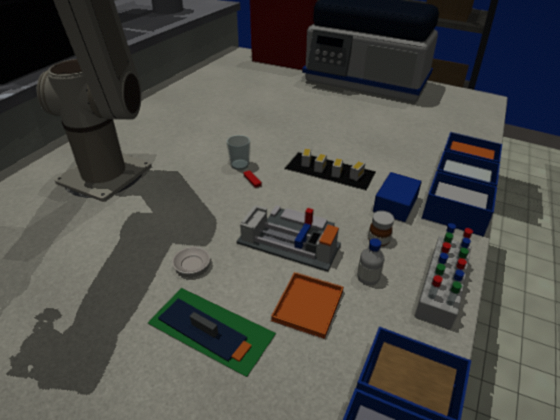

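The top view shows four yellow-label cartridges on the black mat at left (u≈135, v 172–248). The magazine is at (300,200) with the red knob at (269,185) on its left. The tray is at (367,147), and the cover on its green pad is at (435,215) with the tongue pointing away from the robot.

```bash
cat >> h.py <<'E'
def hsv(im): return cv2.cvtColor(im,cv2.COLOR_RGB2HSV)
def blobs(im,lo,hi,amin=15,roi=None):
    m=cv2.inRange(hsv(im),np.array(lo),np.array(hi))
    if roi: k=np.zeros_like(m); k[roi[1]:roi[3],roi[0]:roi[2]]=1; m=m*k
    cs,_=cv2.findContours(m,cv2.RETR_EXTERNAL,cv2.CHAIN_APPROX_NONE)
    return [(cv2.minAreaRect(c),cv2.contourArea(c),c) for c in sorted(cs,key=cv2.contourArea,reverse=True) if cv2.contourArea(c)>=amin]
def rect(c,b,z):
    "world centre, long-axis direction deg, size of min-area rect at height z"
    p=onz(c,cv2.boxPoints(b[0]),z)[:,:2]; e=p[1]-p[0],p[2]-p[1]
    if np.hypot(*e[0])<np.hypot(*e[1]): e=e[::-1]
    return np.round(p.mean(0),4),round(np.degrees(np.arctan2(e[0][1],e[0][0]))%180,1),np.round([np.hypot(*e[0]),np.hypot(*e[1])],4)
E
python3 - <<'E'
from h import *
im,c=snap('top')
for nm,lo,hi,z,roi in [('yellow',(20,120,80),(35,255,255),.034,(100,150,170,275)),('red',(0,150,80),(8,255,255),.063,(255,170,280,200)),('red2',(172,150,80),(180,255,255),.063,(255,170,280,200)),
 ('lip',(5,150,80),(19,255,255),.064,(275,130,325,165)),('tray',(5,150,80),(19,255,255),.016,(325,110,405,180)),('tongue',(5,150,80),(19,255,255),.008,(420,165,455,190)),('pad',(50,120,30),(80,255,255),.003,None),('coverblue',(100,50,20),(130,255,120),.008,(410,165,460,270)),('jarcap',(0,0,0),(0,0,0),.1,None)]:
    for b in blobs(im,lo,hi,15,roi)[:5]: print(nm,np.round(b[0][0],1),b[1],*rect(c,b,z))
for n in['wrist']:
    c=get_calibration(n); p,R,o=st(); C=-np.array(c['R']).T@c['t']; print('cam in tool',R.inv().apply(C-p),R.inv().apply(np.array(c['R'])[2]),R.inv().apply(np.array(c['R'])[0]))
r=im[130:270,230:340]; cv2.imwrite('pics/mag0.png',cv2.cvtColor(cv2.resize(r,None,fx=4.2,fy=4.2,interpolation=cv2.INTER_CUBIC),cv2.COLOR_RGB2BGR))
E
```

```text
yellow [129.9 248.2] 118.5 [0.4808 0.3085] 107.1 [0.0354 0.0153]
yellow [137.3 198.4] 117.0 [0.5791 0.2979] 99.7 [0.0358 0.0155]
yellow [135.5 223.9] 114.5 [0.5285 0.2993] 95.5 [0.0349 0.015 ]
yellow [133.  171.2] 113.0 [0.6337 0.3092] 80.6 [0.0356 0.0156]
red [268.5 184. ] 47.0 [0.6035 0.0381] 0.4 [0.0155 0.0134]
lip [298.  148.5] 331.5 [ 0.6731 -0.0182] 90.3 [0.0541 0.0257]
tray [366.9 146.6] 2879.0 [ 0.6907 -0.1606] 94.4 [0.1238 0.1068]
tongue [438. 177.] 103.0 [ 0.63   -0.3069] 84.7 [0.0347 0.0152]
pad [429.5 214.5] 4859.5 [ 0.5548 -0.2884] 177.6 [0.2199 0.0987]
pad [264.   30.5] 47.5 [0.9492 0.0519] 0.5 [0.021  0.0129]
pad [313.   30.5] 46.5 [ 0.9498 -0.0533] 179.4 [0.021  0.0129]
pad [329.   15.4] 45.5 [ 0.9857 -0.0884] 162.3 [0.0225 0.0144]
pad [280.5  15. ] 42.5 [0.9857 0.0166] 0.1 [0.0189 0.0152]
coverblue [435.2 220.9] 1977.0 [ 0.5405 -0.2979] 174.7 [0.1615 0.0552]
cam in tool [ 0.0787496   0.0004799  -0.07112153] [-3.06436376e-01  4.59170856e-04  9.51891032e-01] [-6.51293633e-04  9.99999548e-01 -6.92044244e-04]
```

View pics/mag0.png

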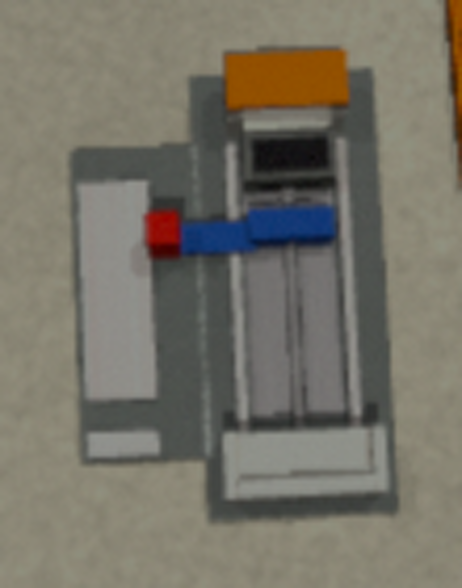

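One spent cartridge stands in the track (black label, just in front of the blue follower). The magazine is yawed a couple of degrees. Next I move above it for a close look.

>>> send_rows(
  moves=[
    [[535,-275,0],[0,0,0.332],60],
    [[535,-275,0],[0,0,0.332],60],
    [[535,-275,0],[0,0,0.332],60],
    [[535,-275,0],[0,0,0.332],60],
    [[535,-275,0],[0,0,0.332],60],
    [[535,-275,0],[0,0,0.332],60],
    [[535,-275,0],[0,0,0.332],60],
    [[535,-275,100],[0,0,0.332],60],
    [[535,-275,100],[0,0,0.332],60],
    [[535,-275,100],[0,0,0.332],60],
    [[535,-275,100],[0,0,0.332],60],
    [[535,-275,100],[0,0,0.332],60],
  ],
)

```text
clock: 1.2
eef_pos: [0.5013, -0.0999, 0.2411]
tool_rot: [1.0, 0.025, -0.0, -0.001]
ft_force: [-0.3, -0.6, 0.7]
grip_width: 0.0598
```

>>> send_rows(
  moves=[
    [[83,-86,41],[0,0,0],60],
    [[83,-86,41],[0,0,0],60],
    [[83,-86,41],[0,0,0],60],
    [[83,-86,41],[0,0,0],60],
    [[83,-86,41],[0,0,0],60],
    [[83,-86,41],[0,0,0],60],
  ],
)

```text
clock: 1.7
eef_pos: [0.5794, -0.0099, 0.1996]
tool_rot: [1.0, 0.025, -0.001, -0.0]
ft_force: [-0.9, -1.0, -0.5]
grip_width: 0.0604
```

Run:
```python
from h import *
p,R,o=st(); print(p,R.as_euler('zyx',degrees=True))
im,c=snap('wrist','w1')
for nm,lo,hi,z in [('red',(0,150,60),(8,255,255),.063),('red2',(172,150,60),(180,255,255),.063),('orange',(9,150,60),(19,255,255),.064),('blue',(105,150,40),(125,255,255),.038)]:
    for b in blobs(im,lo,hi,100)[:3]: print(nm,np.round(b[0][0],1),b[1],*rect(c,b,z))
```

```text
[ 0.57941159 -0.0098518   0.1995804 ] [-2.85691655e+00 -1.34890716e-01 -1.79966814e+02]
red [217.5 181. ] 737.5 [0.6088 0.0348] 0.0 [0.0213 0.0186]
orange [484.  70.] 19940.5 [ 0.6817 -0.1233] 93.4 [0.0841 0.0792]
orange [308.   75.5] 4227.5 [ 0.6751 -0.0194] 92.9 [0.0554 0.0247]
blue [282.6 170.2] 1879.0 [ 0.6132 -0.0072] 94.5 [0.0691 0.0178]
```

View pics/w1.png

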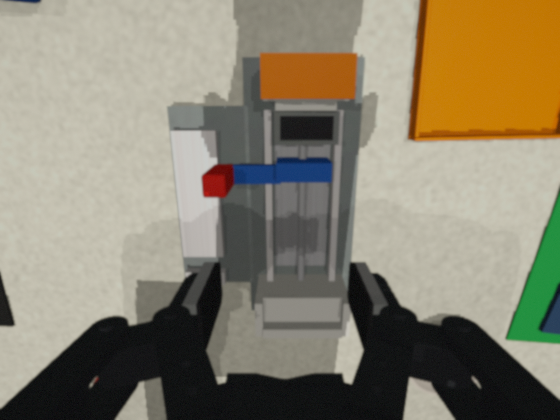

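The wrist view shows the knob top at about (214,185), the lip's near edge at v=100, and the follower and the single spent cartridge at (307,128). The two cameras put the lip centre within 2 mm of each other, and the knob is where the magazine pose predicts. I'll grip the knob.

>>> send_rows(
  moves=[
    [[27,-46.5,20],[0,0,0],45],
    [[27,-46.5,20],[0,0,0],45],
    [[27,-46.5,55],[0,0,0],45],
    [[27,-46.5,91],[0,0,0],45],
    [[27,-46.5,91],[0,0,0],45],
    [[27,-46.5,91],[0,0,0],45],
    [[27,-46.5,91],[0,0,0],10],
    [[27,-46.5,91],[0,0,0],10],
    [[27,-46.5,91],[0,0,0],10],
    [[27,-46.5,91],[0,0,0],10],
    [[27,-46.5,91],[0,0,0],10],
    [[27,-46.5,91],[0,0,0],10],
  ],
)

```text
clock: 2.75
eef_pos: [0.6053, 0.0367, 0.113]
tool_rot: [1.0, 0.029, 0.002, -0.006]
ft_force: [-1.3, 9.6, 4.4]
grip_width: 0.0148
```

>>> send_rows(
  moves=[
    [[-10,1,0],[0,0,0],10],
    [[-20,1,0],[0,0,0],10],
    [[-30,1,0],[0,0,0],10],
    [[-40,1,0],[0,0,0],10],
    [[-50,1,0],[0,0,0],10],
    [[-60,1,0],[0,0,0],10],
    [[-70,1,0],[0,0,0],10],
    [[-80,1,0],[0,0,0],10],
    [[-85,1,0],[0,0,0],10],
    [[-85,1,0],[0,0,0],10],
    [[-85,1,0],[0,0,0],10],
  ],
)

```text
clock: 3.67
eef_pos: [0.522, 0.0321, 0.1135]
tool_rot: [1.0, 0.029, 0.004, -0.007]
ft_force: [4.8, 6.2, -14.9]
grip_width: 0.0148
```

>>> send_rows(
  moves=[
    [[-2,-5,0],[0,0,0],10],
    [[-2,-10,0],[0,0,0],10],
    [[-2,-15,0],[0,0,0],10],
    [[-2,-17,0],[0,0,0],10],
    [[-2,-17,0],[0,0,0],10],
    [[4,-17,0],[0,0,0],10],
    [[4,-17,0],[0,0,0],10],
  ],
)

```text
clock: 4.25
eef_pos: [0.5266, 0.0405, 0.1137]
tool_rot: [0.999, 0.034, 0.004, -0.01]
ft_force: [4.6, -0.2, -15.9]
grip_width: 0.0145
```

>>> send_rows(
  moves=[
    [[-5,-4,0],[0,0,0],10],
    [[-5,-9,0],[0,0,0],10],
    [[-5,-12,0],[0,0,0],10],
    [[-5,-12,0],[0,0,0],10],
    [[-5,-12,0],[0,0,0],10],
  ],
)

```text
clock: 4.67
eef_pos: [0.5222, 0.0455, 0.1139]
tool_rot: [0.999, 0.038, 0.005, -0.012]
ft_force: [5.6, 0.4, -17.5]
grip_width: 0.0144
```

Run:
```python
from h import *
p,R,o=st(); print(p,R.as_euler('zyx',degrees=True),o['ft_force'],o['grip_width'])
im,c=snap('wrist','w2')
im,c=snap('top')
r=im[130:270,230:340]; cv2.imwrite('pics/t2.png',cv2.cvtColor(cv2.resize(r,None,fx=4.2,fy=4.2,interpolation=cv2.INTER_CUBIC),cv2.COLOR_RGB2BGR))
```

```text
[0.52224839 0.04548615 0.11389202] [  -4.41375919    0.52554061 -178.5963001 ] [  5.604189     0.42306854 -17.52702692] 0.014352197656249408
```

View pics/w2.png

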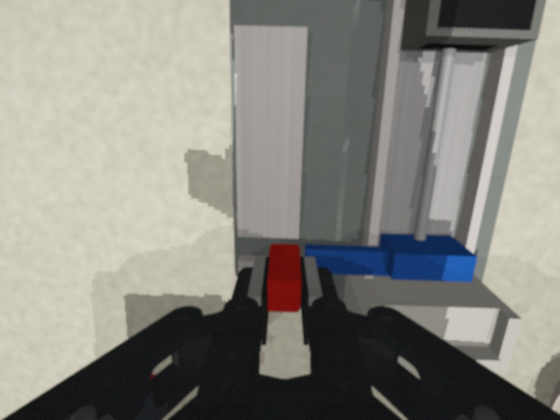

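>>> send_rows(
  moves=[
    [[3,-2,0],[0,0,0],10],
    [[6,-2,0],[0,0,0],10],
    [[6,-2,0],[0,0,0],10],
    [[6,-2,0],[0,0,0],20],
    [[6,-2,0],[0,0,0],35],
    [[6,-2,0],[0,0,0],45],
    [[6,-2,0],[0,0,0],45],
    [[6,-2,-40],[0,0,0],45],
    [[6,-2,-80],[0,0,0],45],
    [[6,-2,-110],[0,0,0],45],
    [[6,-2,-110],[0,0,0],45],
  ],
)

```text
clock: 5.68
eef_pos: [0.5313, 0.0456, 0.2324]
tool_rot: [0.999, 0.039, 0.013, -0.013]
ft_force: [1.4, -0.1, 0.3]
grip_width: 0.0452
```

Run:
```python
from h import *
p,R,o=st(); print(p,R.as_euler('zyx',degrees=True),o['ft_force'],o['grip_width'])
im,c=snap('wrist','w3')
im,c=snap('top')
for b in blobs(im,(0,150,80),(8,255,255),10,(240,170,280,240)): print(np.round(b[0][0],1),b[1],*rect(c,b,.063))
```

```text
[0.53126189 0.045648   0.2323637 ] [  -4.44992993    1.4228513  -178.50099733] [ 1.3806355  -0.05894215  0.28625703] 0.04522501102038607
```

View pics/w3.png

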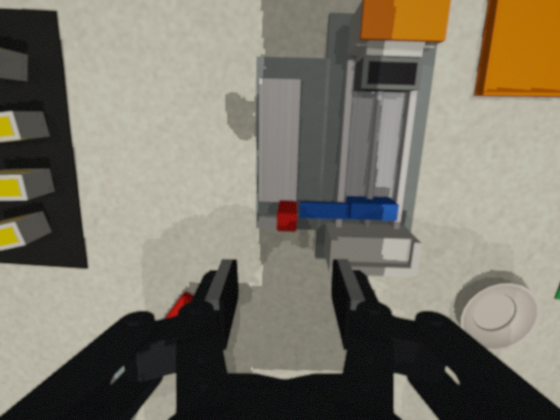

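The knob is parked in the notch, at (287,215). The spent cartridge stands at (392,73).

Run:
```python
from h import *
c3=get_calibration('wrist')
im=cv2.cvtColor(cv2.imread('pics/w3.png'),cv2.COLOR_BGR2RGB)
for b in blobs(im,(0,0,0),(180,255,22),150,(340,40,440,110)): print('blk',np.round(b[0][0],1),b[1],*rect(c3,b,.042))
b=blobs(im,(9,150,60),(19,255,255),300,(355,0,455,60))[0]; print('lip edge pts',onz(c3,[[362,38],[442,41]],.064))
b=blobs(im,(9,150,60),(19,255,255),300,(455,0,560,120))[0]; print('tray corner',onz(c3,[[476,94]],.016))
b=blobs(im,(0,150,60),(8,255,255),100,(265,190,310,240))[0]; print('knob',cv2.boundingRect(b[2]),onz(c3,[[287,223]],.063))
# rail line points near top edges
g=cv2.cvtColor(im,cv2.COLOR_RGB2GRAY)
for v in (125,160,190): print(v,g[v,330:425].tolist())
```

```text
lip edge pts [[ 0.65516918  0.00821426  0.064     ]
 [ 0.65740102 -0.04354567  0.064     ]]
tray corner [[ 0.63147486 -0.09812119  0.016     ]]
knob (277, 201, 20, 30) [[0.52445016 0.04663783 0.063     ]]
125 [79, 81, 79, 81, 81, 82, 81, 80, 79, 76, 71, 74, 88, 110, 129, 134, 137, 136, 131, 120, 110, 107, 110, 112, 109, 109, 111, 111, 111, 111, 111, 111, 110, 111, 111, 111, 112, 110, 108, 101, 92, 89, 84, 81, 85, 94, 102, 107, 112, 120, 135, 149, 156, 158, 159, 160, 161, 160, 159, 160, 162, 161, 160, 161, 160, 158, 158, 155, 151, 139, 122, 107, 92, 82, 82, 102, 139, 170, 184, 188, 187, 182, 168, 147, 129, 124, 125, 125, 124, 123, 124, 124, 125, 124, 128]
160 [77, 80, 79, 79, 76, 71, 67, 65, 70, 78, 101, 123, 132, 134, 133, 131, 121, 106, 102, 105, 107, 108, 105, 107, 108, 109, 109, 109, 107, 107, 108, 108, 108, 107, 108, 107, 100, 91, 86, 81, 81, 89, 98, 104, 104, 101, 107, 129, 150, 157, 160, 161, 163, 162, 160, 160, 161, 161, 161, 162, 161, 159, 158, 158, 153, 141, 117, 93, 80, 76, 85, 115, 153, 177, 187, 189, 185, 177, 157, 135, 123, 122, 121, 121, 121, 120, 122, 121, 121, 126, 138, 159, 176, 182, 183]
190 [78, 79, 77, 74, 69, 67, 71, 83, 104, 124, 131, 131, 131, 126, 114, 105, 105, 105, 104, 105, 105, 106, 108, 107, 108, 106, 107, 106, 106, 104, 105, 105, 106, 102, 96, 88, 82, 81, 90, 98, 104, 103, 99, 97, 101, 103, 104, 105, 108, 107, 106, 105, 106, 106, 106, 108, 109, 108, 112, 128, 144, 147, 132, 109, 89, 78, 81, 104, 144, 175, 186, 187, 186, 179, 160, 134, 123, 119, 120, 119, 118, 119, 120, 119, 120, 126, 145, 166, 180, 186, 186, 185, 185, 184, 184]
```

Run:
```python
from h import *
c=get_calibration('wrist')
P=onz(c,[[349.8,125],[405.5,125],[347,160],[401,160],[344,190],[397,190]],.020)[:,:2]
print(P, np.hypot(*(P[::2]-P[1::2]).T))
M=(P[::2]+P[1::2])/2; d=M[0]-M[2]; print(M, np.degrees(np.arctan2(d[1],d[0])))
im=cv2.cvtColor(cv2.imread('pics/w3.png'),cv2.COLOR_BGR2RGB)
g=cv2.cvtColor(im,cv2.COLOR_RGB2GRAY); print(g[50:100,392].tolist()); print(g[72,350:430].tolist())
```

```text
[[ 5.99116481e-01  1.25135125e-03]
 [ 6.02750072e-01 -4.43000254e-02]
 [ 5.70301487e-01 -2.19620881e-04]
 [ 5.74000156e-01 -4.57146226e-02]
 [ 5.44134047e-01 -1.04623562e-03]
 [ 5.47928032e-01 -4.68987186e-02]] [0.04569607 0.0456451  0.04600918]
[[ 0.60093328 -0.02152434]
 [ 0.57215082 -0.02296712]
 [ 0.54603104 -0.02397248]] 2.5531789375774308
[182, 186, 188, 187, 180, 156, 121, 102, 105, 111, 107, 88, 63, 42, 34, 35, 35, 34, 36, 35, 37, 33, 34, 34, 36, 34, 38, 37, 34, 35, 34, 32, 40, 50, 78, 102, 113, 112, 103, 77, 53, 63, 97, 120, 130, 131, 132, 133, 138, 149]
[138, 136, 130, 113, 83, 55, 42, 42, 40, 40, 42, 48, 64, 73, 79, 78, 74, 63, 46, 29, 25, 27, 25, 23, 25, 28, 26, 27, 29, 30, 34, 37, 34, 38, 36, 36, 35, 34, 34, 37, 34, 35, 34, 35, 36, 36, 33, 37, 35, 34, 34, 34, 36, 36, 35, 31, 35, 33, 34, 33, 33, 33, 33, 32, 35, 51, 76, 100, 109, 112, 113, 117, 119, 122, 123, 123, 122, 123, 122, 123]
```

```bash
cat >> h.py <<'E'
O=np.array([.5794,-.0233]); Y=np.radians(182.8)
def m2w(x,y): return O+np.array([[np.cos(Y),-np.sin(Y)],[np.sin(Y),np.cos(Y)]])@[x,y]
def w2m(P): return np.array([[np.cos(Y),np.sin(Y)],[-np.sin(Y),np.cos(Y)]])@(np.asarray(P)[:2]-O)
def go(x,y,z,yaw=2.8):
    "shift (mm, tool axes) and rotvec from now to a tool-down pose with tool x at yaw deg"
    p,R,o=st(); T=Rn.from_euler('z',yaw,degrees=True)*Rn.from_euler('x',180,degrees=True)
    return np.round(R.inv().apply(np.array([x,y,z])-p)*1000,1).tolist(), np.round((R.inv()*T).as_rotvec(),3).tolist()
E
python3 - <<'E'
from h import *
c=get_calibration('wrist')
q=onz(c,[[391.7,72.5]],.042)[0]; print(q,w2m(q)*1000)
q=onz(c,[[391,60],[391,86]],.042); print([w2m(a)*1000 for a in q])
w=m2w(*w2m(onz(c,[[391.7,72.5]],.042)[0])); 
print(go(*w,.20),go(*w,.095))
E
```

```text
[ 0.63883579 -0.02031951  0.042     ] [-59.51042536  -0.07351153]
[array([-67.84885654,  -1.56447314]), array([-50.29261928,   0.50849329])]
([104.4, 74.7, 26.7], [-0.024, -0.017, 0.028]) ([102.6, 77.2, 131.6], [-0.024, -0.017, 0.028])
```

>>> send_rows(
  moves=[
    [[104.4,74.7,27],[-0.024,-0.017,0.028],68],
    [[104.4,74.7,27],[-0.024,-0.017,0.028],68],
    [[104.4,74.7,27],[-0.024,-0.017,0.028],68],
    [[104.4,74.7,27],[-0.024,-0.017,0.028],68],
    [[103.5,76,65],[-0.024,-0.017,0.028],68],
    [[103,76.5,105],[-0.024,-0.017,0.028],68],
    [[102.6,77.2,133],[-0.024,-0.017,0.028],68],
    [[102.6,77.2,133],[-0.024,-0.017,0.028],68],
    [[102.6,77.2,133],[-0.024,-0.017,0.028],35],
    [[102.6,77.2,133],[-0.024,-0.017,0.028],35],
    [[102.6,77.2,133],[-0.024,-0.017,0.028],35],
    [[102.6,77.2,133],[-0.024,-0.017,0.028],35],
  ],
)

```text
clock: 6.78
eef_pos: [0.6395, -0.0201, 0.0959]
tool_rot: [1.0, 0.025, 0.001, -0.0]
ft_force: [-2.6, 0.6, 1.1]
grip_width: 0.043
```

Run:
```python
from h import *
p,R,o=st(); print(p,R.as_euler('zyx',degrees=True),o['ft_force'],o['grip_width'],w2m(p)*1000)
print(go(*p[:2],.20),go(.69,-.15,.15),go(.69,-.15,.085))
```

```text
[ 0.63953295 -0.0201022   0.09594914] [-2.82693095e+00  1.59778019e-01 -1.79977335e+02] [-2.63176657  0.56991005  1.1324738 ] 0.043009069880841765 [-60.21737282  -0.25650527]
([0.3, -0.0, -104.1], [-0.0, -0.003, 0.0]) ([44.2, 132.2, -54.0], [-0.0, -0.003, 0.0]) ([44.0, 132.2, 11.0], [-0.0, -0.003, 0.0])
```

>>> send_rows(
  moves=[
    [[0,0,-30],[0,0,0],35],
    [[0,0,-60],[0,0,0],35],
    [[10,40,-65],[0,0,0],35],
    [[20,80,-65],[0,0,0],35],
    [[35,120,-65],[0,0,0],35],
    [[39,138,-40],[0,0,0],35],
    [[39,138,-15],[0,0,0],35],
    [[39,138,1],[0,0,0],35],
    [[39,138,2],[0,0,0],35],
    [[39,138,2],[0,0,0],35],
    [[39,138,2],[0,0,0],70],
    [[39,138,2],[0,0,0],70],
  ],
)

```text
clock: 7.78
eef_pos: [0.6869, -0.1558, 0.097]
tool_rot: [1.0, 0.025, 0.004, 0.0]
ft_force: [0.9, -1.0, 0.1]
grip_width: 0.0654
```

>>> send_rows(
  moves=[
    [[0,0,0],[0,0,0],70],
    [[0,0,-35],[0,0,0],70],
    [[0,0,-75],[0,0,0],70],
    [[-25,-35,-100],[0,0,0],70],
    [[-50,-70,-110],[0,0,0],70],
    [[-75,-110,-110],[0,0,0],70],
    [[-90,-150,-110],[0,0,0],70],
    [[-100,-190,-110],[0,0,0],70],
    [[-110,-230,-110],[0,0,0],70],
    [[-120,-270,-110],[0,0,0],70],
    [[-130,-310,-110],[0,0,0],70],
    [[-130,-350,-110],[0,0,0],70],
  ],
)

```text
clock: 8.78
eef_pos: [0.5541, 0.0656, 0.2068]
tool_rot: [0.998, 0.054, 0.003, -0.014]
ft_force: [0.2, 0.8, -0.0]
grip_width: 0.0698
```

Run:
```python
from h import *
p,R,o=st(); print(p,o['ft_force'],o['grip_width'],o['clock'])
print(go(.535,.285,.2))
```

```text
[0.55413315 0.06561561 0.20675277] [ 0.2231956   0.75701132 -0.00798653] 0.069817902224558 8.7833
([4.5, -219.9, 12.7], [-0.027, -0.008, 0.059])
```

>>> send_rows(
  moves=[
    [[4,-220,12],[-0.027,-0.008,0.059],70],
    [[4,-220,12],[-0.027,-0.008,0.059],70],
    [[4,-220,12],[-0.027,-0.008,0.059],70],
    [[4,-220,12],[-0.027,-0.008,0.059],70],
    [[4,-220,12],[-0.027,-0.008,0.059],70],
    [[4,-220,12],[-0.027,-0.008,0.059],70],
    [[4,-220,12],[-0.027,-0.008,0.059],70],
    [[4,-220,12],[-0.027,-0.008,0.059],70],
  ],
)

```text
clock: 9.45
eef_pos: [0.5578, 0.0688, 0.2014]
tool_rot: [0.998, 0.055, -0.002, -0.016]
ft_force: [-1.0, 0.1, -0.3]
grip_width: 0.0703
```

```bash
cat >> h.py <<'E'
def carts(n='wrist',z=.034,pr=1,f=None):
    im,c=snap(n,f); r=[]
    for b in blobs(im,(18,110,60),(36,255,255),60 if n=='top' else 200):
        q,a,s=rect(c,b,z)
        if pr: print('cart',np.round(b[0][0]),q,'long axis',a,'tool yaw',round(a-90,1),s)
        r.append((q,a-90))
    return r
E
python3 - <<'E'
from h import *
p,R,o=st(); print(p,o['clock'])
for q,a in carts(f='w4'): print(go(*q,.15,a),go(*q,.085,a))
im,c=snap('top','t4'); 
for b in blobs(im,(0,150,80),(8,255,255),10,(240,170,280,240)): print('knob',*rect(c,b,.063))
E
```

```text
[0.5578137  0.06883388 0.20138635] 9.45
cart [466.  54.] [ 0.6805 -0.0334] long axis 92.5 tool yaw 2.5 [0.064  0.0274]
cart [558.  88.] [ 0.6667 -0.1   ] long axis 4.6 tool yaw -85.4 [0.0515 0.0134]
cart [ 10. 216.] [0.5284 0.2913] long axis 96.8 tool yaw 6.8 [0.0175 0.0149]
cart [  8. 266.] [0.4822 0.3006] long axis 105.5 tool yaw 15.5 [0.0171 0.0162]
cart [  7. 150.] [0.581  0.2861] long axis 171.8 tool yaw 81.8 [0.0162 0.0109]
([110.7, 116.9, 47.5], [-0.032, 0.003, 0.067]) ([110.8, 118.9, 112.5], [-0.032, 0.003, 0.067])
([89.6, 181.5, 45.5], [-0.024, 0.027, 1.601]) ([89.7, 183.6, 110.5], [-0.024, 0.027, 1.601])
([-4.5, -222.5, 58.5], [-0.032, 0.001, -0.008]) ([-4.4, -220.4, 123.5], [-0.032, 0.001, -0.008])
([-49.4, -236.8, 59.1], [-0.032, -0.001, -0.16]) ([-49.3, -234.8, 124.0], [-0.032, -0.001, -0.16])
([47.2, -211.5, 58.1], [-0.028, -0.02, -1.317]) ([47.3, -209.4, 123.1], [-0.028, -0.02, -1.317])
```

View pics/w4.png

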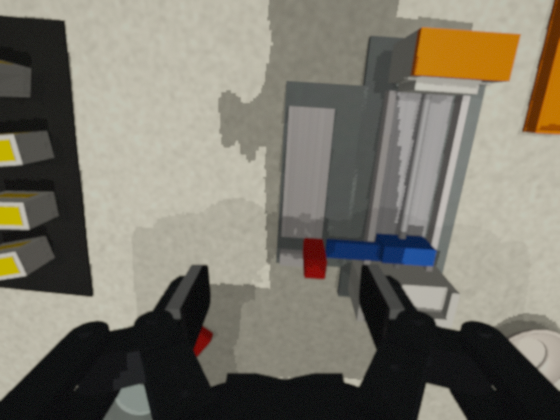

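Run:
```python
from h import *
p,R,o=st(); print(np.round(o['joint_pos'],3),p,R.as_euler('zyx',degrees=True))
```

```text
[ 0.11   0.425 -0.006  1.141  0.032  3.141] [0.55776307 0.06898237 0.20147286] [  -6.35088687   -0.2872136  -178.19544278]
```

Joint 6 sits at its +π limit, which stopped the move. A half-turned tool gives the same grasp, so I'll swing it round.

>>> send_rows(
  moves=[
    [[0,-40,-30],[0,0,-0.12],70],
    [[0,-70,-40],[0,0,-0.24],70],
    [[-10,-100,-40],[0,0,-0.36],70],
    [[-20,-130,-40],[0,0,-0.48],70],
    [[-30,-150,-40],[0,0,-0.6],70],
    [[-40,-170,-40],[0,0,-0.72],70],
    [[-50,-190,-40],[0,0,-0.84],70],
    [[-60,-200,-40],[0,0,-0.96],70],
    [[-70,-200,-40],[0,0,-1.08],70],
    [[-70,-200,-40],[0,0,-1.2],70],
    [[-70,-200,-40],[0,0,-1.32],70],
    [[-70,-200,-40],[0,0,-1.44],70],
  ],
)

```text
clock: 10.55
eef_pos: [0.4659, 0.259, 0.2482]
tool_rot: [0.712, 0.702, 0.009, -0.013]
ft_force: [-0.3, 0.4, -0.5]
grip_width: 0.0699
```

Run:
```python
from h import *
p,R,o=st(); print(np.round(o['joint_pos'],3),p,R.as_euler('zyx',degrees=True))
print(go(.53,.305,.2,182.8))
```

```text
[ 0.494  0.329 -0.023  1.208  0.03   2.078] [0.46588649 0.25895096 0.24815885] [ -89.24670736   -0.26973846 -178.18829683]
([45.3, 63.8, 49.3], [0.022, -0.028, -1.633])
```

>>> send_rows(
  moves=[
    [[10,10,10],[0.001,-0.002,-0.12],70],
    [[20,20,20],[0.003,-0.004,-0.24],70],
    [[30,40,30],[0.006,-0.008,-0.4],70],
    [[45,63,48],[0.01,-0.01,-0.55],70],
    [[45,63,48],[0.01,-0.012,-0.7],70],
    [[45,63,48],[0.011,-0.014,-0.82],70],
    [[45,63,48],[0.013,-0.016,-0.95],70],
    [[45,63,48],[0.014,-0.018,-1.07],70],
    [[45,63,48],[0.016,-0.02,-1.2],70],
    [[45,63,48],[0.018,-0.023,-1.35],70],
    [[45,63,48],[0.02,-0.025,-1.48],70],
    [[45,63,48],[0.022,-0.028,-1.63],70],
  ],
)

```text
clock: 11.55
eef_pos: [0.5292, 0.3047, 0.2013]
tool_rot: [0.044, 0.999, 0.001, -0.001]
ft_force: [-0.7, -0.0, -0.9]
grip_width: 0.07
```

Run:
```python
from h import *
p,R,o=st(); print(p,o['clock'],np.round(o['joint_pos'],2),R.as_euler('zyx',degrees=True))
for q,a in carts(f='w5'): print(go(*q,.15,a+180),go(*q,.088,a+180))
print('top');carts('top')
```

```text
[0.52923101 0.30469313 0.2012895 ] 11.55 [0.52 0.52 0.14 1.2  0.   0.61] [-1.74975686e+02 -1.56607239e-01 -1.79880081e+02]
cart [281. 151.] [0.4824 0.3057] long axis 108.0 tool yaw 18.0 [0.0353 0.0154]
cart [274. 215.] [0.5308 0.2965] long axis 96.7 tool yaw 6.7 [0.0357 0.0155]
cart [280. 275.] [0.5822 0.2963] long axis 100.4 tool yaw 10.4 [0.0362 0.0158]
cart [300. 330.] [0.6374 0.3089] long axis 81.9 tool yaw -8.1 [0.0353 0.0159]
cart [300. 305.] [0.6125 0.3103] long axis 82.0 tool yaw -8.0 [0.0271 0.0073]
([46.5, -3.1, 51.4], [0.002, -0.002, -0.398]) ([46.3, -3.2, 113.4], [0.002, -0.002, -0.398])
([-2.5, -8.2, 51.3], [0.002, -0.003, -0.201]) ([-2.7, -8.3, 113.3], [0.002, -0.003, -0.201])
([-53.7, -4.1, 51.1], [0.002, -0.003, -0.265]) ([-53.9, -4.2, 113.1], [0.002, -0.003, -0.265])
([-107.7, 13.1, 51.0], [0.002, -0.003, 0.058]) ([-107.8, 13.0, 113.0], [0.002, -0.003, 0.058])
([-82.7, 12.4, 51.1], [0.002, -0.003, 0.056]) ([-82.9, 12.3, 113.1], [0.002, -0.003, 0.056])
top
cart [415.  39.] [ 0.9189 -0.2654] long axis 179.4 tool yaw 89.4 [0.1267 0.091 ]
cart [137. 198.] [0.579  0.2979] long axis 99.7 tool yaw 9.7 [0.0364 0.0165]
cart [130. 248.] [0.4808 0.3086] long axis 106.3 tool yaw 16.3 [0.0362 0.0157]
cart [133. 171.] [0.6337 0.3092] long axis 80.6 tool yaw -9.4 [0.0363 0.0163]
```

View pics/w5.png

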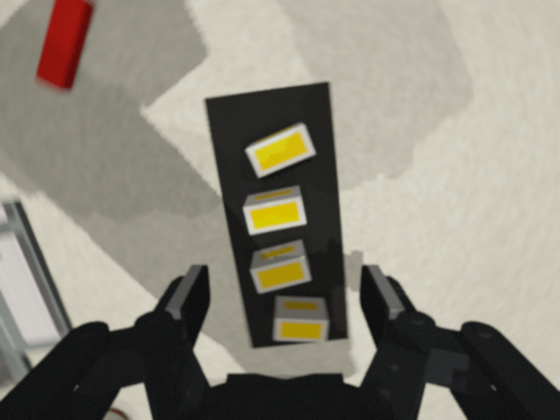

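All four fresh cartridges stand upright at (281,151), (274,215), (280,275) and (300,330). I'll pick the nearest.

>>> send_rows(
  moves=[
    [[47,-1.7,20],[0,0,-0.12],70],
    [[47,-1.7,40],[0,0,-0.24],70],
    [[47,-1.7,45],[0,0,-0.385],70],
    [[47,-1.7,50],[0,0,-0.385],70],
    [[47,-1.7,85],[0,0,-0.385],70],
    [[47,-1.7,114.5],[0,0,-0.385],70],
    [[47,-1.7,114.5],[0,0,-0.385],70],
    [[47,-1.7,114.5],[0,0,-0.385],70],
    [[47,-1.7,114.5],[0,0,-0.385],35],
    [[47,-1.7,114.5],[0,0,-0.385],35],
    [[47,-1.7,114.5],[0,0,-0.385],35],
    [[47,-1.7,114.5],[0,0,-0.385],35],
  ],
)

```text
clock: 12.65
eef_pos: [0.4837, 0.3088, 0.0896]
tool_rot: [-0.145, 0.989, 0.002, 0.001]
ft_force: [0.5, -0.8, 0.6]
grip_width: 0.043
```

```bash
cat > pl.py <<'E'
from h import *
import sys
x=float(sys.argv[1])/1000
p,R,o=st(); print(p,R.as_euler('zyx',degrees=True),o['ft_force'],o['grip_width'],o['clock'])
w=m2w(x,0)
print('up',go(*p[:2],.17,182.8)); print('over',go(*w,.17,182.8)); print('down',go(*w,.094,182.8))
E
python3 pl.py -62
```

```text
[0.48365217 0.3087522  0.0896476 ] [ 1.63375896e+02  1.08684723e-01 -1.79702888e+02] [ 0.47820086 -0.82693462  0.55369008] 0.042992691540977644 12.65
up ([-0.3, 0.4, -80.4], [0.005, 0.003, 0.241])
over ([-57.2, -360.0, -81.8], [0.005, 0.003, 0.241])
down ([-57.0, -360.4, -5.8], [0.005, 0.003, 0.241])
```

>>> send_rows(
  moves=[
    [[0,0,-40],[0,0,0],35],
    [[-3,-20,-75],[0,0,0.1],35],
    [[-10,-60,-82],[0.005,0.003,0.241],35],
    [[-16,-100,-82],[0.005,0.003,0.241],35],
    [[-23,-140,-82],[0.005,0.003,0.241],35],
    [[-29,-180,-82],[0.005,0.003,0.241],35],
    [[-35,-220,-82],[0.005,0.003,0.241],35],
    [[-42,-260,-82],[0.005,0.003,0.241],35],
    [[-48,-300,-82],[0.005,0.003,0.241],35],
    [[-53,-335,-82],[0.005,0.003,0.241],35],
    [[-57,-360,-82],[0.005,0.003,0.241],35],
    [[-57,-360,-82],[0.005,0.003,0.241],35],
  ],
)

```text
clock: 13.65
eef_pos: [0.6431, -0.0258, 0.1709]
tool_rot: [-0.021, 1.0, -0.001, 0.001]
ft_force: [0.7, -0.0, 0.3]
grip_width: 0.0425
```

```bash
python3 pl.py -62; python3 -c "
from h import *; print(w2m(st()[0])*1000)"
```

```text
[ 0.64311453 -0.02581961  0.17091596] [1.77597273e+02 1.65096469e-01 1.79867360e+02] [ 0.71773331 -0.04921395  0.2916033 ] 0.04247879863839435 13.65
up ([0.0, 0.0, 0.9], [-0.002, 0.003, -0.007])
over ([1.6, 5.6, 0.9], [-0.002, 0.003, -0.007])
down ([1.8, 5.8, 76.9], [-0.002, 0.003, -0.007])
[-63.51537672   5.62904666]
```

>>> send_rows(
  moves=[
    [[1.6,5.6,10],[-0.002,0.003,-0.007],35],
    [[1.7,5.7,35],[-0.002,0.003,-0.007],35],
    [[1.7,5.7,50],[-0.002,0.003,-0.007],35],
    [[1.7,5.7,50],[-0.002,0.003,-0.007],35],
  ],
)

```text
clock: 13.98
eef_pos: [0.6381, -0.0188, 0.1166]
tool_rot: [-0.025, 1.0, 0.0, -0.004]
ft_force: [-0.4, -0.0, -1.3]
grip_width: 0.0426
```

```bash
python3 pl.py -62; python3 -c "
from h import *; print(w2m(st()[0])*1000)"
```

```text
[ 0.63808343 -0.01882057  0.11661713] [ 177.11491698   -0.483415   -179.99051835] [-0.44317002 -0.04943997 -1.33423288] 0.0426233562102474 13.9833
up ([0.4, 0.0, -53.4], [0.001, -0.008, 0.001])
over ([-2.7, -1.6, -53.4], [0.001, -0.008, 0.001])
down ([-3.4, -1.6, 22.6], [0.001, -0.008, 0.001])
[-58.83218847  -1.60740823]
```

>>> send_rows(
  moves=[
    [[-3,-1.5,0],[0,-0.008,0],35],
    [[-3,-1.5,0],[0,-0.008,0],35],
    [[-3,-1.5,8],[0,-0.008,0],35],
    [[-3,-1.5,14],[0,-0.008,0],35],
    [[-3,-1.5,20],[0,-0.008,0],35],
    [[-3,-1.5,23],[0,-0.008,0],35],
    [[-3,-1.5,23],[0,-0.008,0],35],
  ],
)

```text
clock: 14.57
eef_pos: [0.641, -0.02, 0.0947]
tool_rot: [-0.025, 1.0, 0.001, 0.0]
ft_force: [-2.4, -0.1, 6.5]
grip_width: 0.0422
```

```bash
python3 pl.py -62; python3 -c "
from h import *; print(w2m(st()[0])*1000)"
```

```text
[ 0.64096006 -0.02003077  0.0947378 ] [ 1.77108064e+02  1.05809739e-02 -1.79940098e+02] [-2.37556249 -0.13873013  6.48790414] 0.04221905191156214 14.5667
up ([-0.0, 0.1, -75.3], [0.001, 0.0, 0.002])
over ([-0.4, -0.2, -75.3], [0.001, 0.0, 0.002])
down ([-0.4, -0.3, 0.7], [0.001, 0.0, 0.002])
[-61.64626189  -0.25813011]
```

>>> send_rows(
  moves=[
    [[0,0,0],[0,0,0],65],
    [[0,0,0],[0,0,0],65],
    [[0,0,-35],[0,0,0],65],
    [[0,0,-75],[0,0,0],65],
    [[11,38,-80],[0,0,0],70],
    [[22,76,-80],[0,0,0],70],
    [[34,115,-80],[0,0,0],70],
    [[45,154,-80],[0,0,-0.06],70],
    [[57,193,-80],[0,0,-0.06],70],
    [[69,232,-80],[0,0,-0.06],70],
    [[81,271,-80],[0,0,-0.06],70],
    [[93,310,-80],[0,0,-0.06],70],
  ],
)

```text
clock: 15.57
eef_pos: [0.5316, 0.2865, 0.1749]
tool_rot: [-0.055, 0.998, 0.001, 0.0]
ft_force: [0.3, -0.1, -0.1]
grip_width: 0.0699
```

```bash
cat > pk.py <<'E'
from h import *
import sys
x,y,a=map(float,sys.argv[1:4])
p,R,o=st(); print(p,o['grip_width'],o['clock'])
if len(sys.argv)>4: print('wrist');carts()
else: print('top');carts('top')
print('over',go(x,y,.14,180+a)); print('down',go(x,y,.0865,180+a))
E
python3 pk.py .5297 .2979 6.3 w
```

```text
[0.5315539  0.28645203 0.1749149 ] 0.06990754084603838 15.5667
wrist
cart [309. 222.] [0.5286 0.3027] long axis 96.3 tool yaw 6.3 [0.0314 0.0147]
cart [298. 288.] [0.5804 0.3016] long axis 100.1 tool yaw 10.1 [0.0379 0.0156]
cart [303. 350.] [0.6359 0.3121] long axis 81.2 tool yaw -8.8 [0.0319 0.0147]
over ([-1.5, 3.6, 35.0], [0.007, -0.001, 0.009])
down ([-1.5, 3.2, 88.5], [0.007, -0.001, 0.009])
```

>>> send_rows(
  moves=[
    [[-1.5,4,35],[0.007,0,0.009],70],
    [[-1.5,4,60],[0.007,0,0.009],70],
    [[-1.5,4,88],[0.007,0,0.009],70],
    [[-1.5,4,88.5],[0.007,0,0.009],70],
    [[-1.5,4,88.5],[0.007,0,0.009],70],
    [[-1.5,4,88.5],[0.007,0,0.009],35],
    [[-1.5,4,88.5],[0.007,0,0.009],35],
    [[-1.5,4,88.5],[0.007,0,0.009],35],
    [[-1.5,4,88.5],[0.007,0,0.009],35],
  ],
)

```text
clock: 16.37
eef_pos: [0.5313, 0.2992, 0.0891]
tool_rot: [-0.055, 0.999, 0.001, 0.002]
ft_force: [0.6, 0.4, 4.8]
grip_width: 0.0426
```

```bash
python3 pl.py -36
```

```text
[0.53131483 0.29916054 0.08912773] [ 173.74129857    0.22803675 -179.86865682] [0.60332922 0.38596857 4.77439822] 0.042648074111019854 16.3667
up ([-0.3, 0.1, -80.9], [0.002, 0.004, 0.06])
over ([-48.9, -327.8, -81.3], [0.002, 0.004, 0.06])
down ([-48.6, -327.9, -5.3], [0.002, 0.004, 0.06])
```

>>> send_rows(
  moves=[
    [[0,0,-40],[0,0,0],35],
    [[-3,-20,-78],[0.002,0.004,0.06],35],
    [[-9,-60,-82],[0.002,0.004,0.06],35],
    [[-15,-100,-82],[0.002,0.004,0.06],35],
    [[-21,-140,-82],[0.002,0.004,0.06],35],
    [[-27,-180,-82],[0.002,0.004,0.06],35],
    [[-33,-220,-82],[0.002,0.004,0.06],35],
    [[-39,-260,-82],[0.002,0.004,0.06],35],
    [[-44,-295,-82],[0.002,0.004,0.06],35],
    [[-48,-320,-82],[0.002,0.004,0.06],35],
    [[-49,-328,-75],[0.002,0.004,0.06],35],
    [[-49,-328,-65],[0.002,0.004,0.06],35],
  ],
)

```text
clock: 17.37
eef_pos: [0.6168, -0.0244, 0.155]
tool_rot: [-0.022, 1.0, -0.0, 0.002]
ft_force: [0.1, 0.5, -0.8]
grip_width: 0.0428
```

```bash
python3 pl.py -36
```

```text
[ 0.61681936 -0.02435731  0.15499687] [177.42219404   0.23369685 179.98004247] [ 0.05773323  0.52284279 -0.77566404] 0.04275586106575926 17.3667
up ([-0.1, -0.0, -15.0], [-0.001, 0.004, -0.004])
over ([1.3, 2.9, -15.0], [-0.001, 0.004, -0.004])
down ([1.6, 2.9, 61.0], [-0.001, 0.004, -0.004])
```

>>> send_rows(
  moves=[
    [[1.5,2.7,15],[0,0.004,-0.004],35],
    [[1.5,2.7,30],[0,0.004,-0.004],35],
    [[1.5,2.7,35],[0,0.004,-0.004],35],
    [[1.5,2.7,35],[0,0.004,-0.004],35],
    [[1.5,2.7,35],[0,0.004,-0.004],35],
    [[1.5,2.7,38],[0,0.004,-0.004],35],
    [[1.5,2.7,44],[0,0.004,-0.004],35],
    [[1.5,2.7,50],[0,0.004,-0.004],35],
    [[1.5,2.7,56],[0,0.004,-0.004],35],
    [[1.5,2.7,60],[0,0.004,-0.004],35],
    [[1.5,2.7,61],[0,0.004,-0.004],35],
    [[1.5,2.7,61],[0,0.004,-0.004],35],
  ],
)

```text
clock: 18.37
eef_pos: [0.6153, -0.0218, 0.0942]
tool_rot: [-0.024, 1.0, -0.0, -0.0]
ft_force: [-2.1, -0.3, 2.7]
grip_width: 0.0427
```

```bash
python3 pl.py -36; python3 -c "
from h import *; p=st()[0]; print(w2m(p)*1000, go(.5806,.2971,.175,190))"
```

```text
[ 0.61525497 -0.02178994  0.09415157] [ 1.77202144e+02 -1.30801843e-02  1.79983310e+02] [-2.12393996 -0.28168053  2.68769204] 0.042667717051684484 18.3667
up ([0.0, -0.0, -75.8], [-0.0, -0.0, -0.0])
over ([-0.1, 0.2, -75.8], [-0.0, -0.0, -0.0])
down ([-0.1, 0.2, 0.2], [-0.0, -0.0, -0.0])
[-35.88593188   0.24324661] ([19.1, 320.2, -80.9], [-0.0, -0.0, -0.126])
```

>>> send_rows(
  moves=[
    [[0,0,0],[0,0,0],65],
    [[0,0,0],[0,0,0],65],
    [[0,0,-35],[0,0,0],65],
    [[0,0,-75],[0,0,0],65],
    [[2,38,-80],[0,0,-0.02],70],
    [[5,78,-80],[0,0,-0.05],70],
    [[7,118,-80],[0,0,-0.08],70],
    [[10,158,-80],[0,0,-0.1],70],
    [[12,198,-80],[0,0,-0.126],70],
    [[15,238,-80],[0,0,-0.126],70],
    [[17,278,-80],[0,0,-0.126],70],
    [[19,318,-80],[0,0,-0.126],70],
  ],
)

```text
clock: 19.37
eef_pos: [0.5803, 0.2968, 0.1739]
tool_rot: [-0.087, 0.996, -0.0, -0.0]
ft_force: [0.7, -0.7, 0.0]
grip_width: 0.0698
```

```bash
python3 pk.py .5806 .2971 10 w
```

```text
[0.58029713 0.29678913 0.17392876] 0.06977901445051438 19.3667
wrist
cart [292. 226.] [0.5808 0.3015] long axis 100.0 tool yaw 10.0 [0.0314 0.0147]
cart [296. 298.] [0.6366 0.3145] long axis 81.0 tool yaw -9.0 [0.0357 0.0153]
over ([-0.2, -8.2, 33.8], [0.006, 0.001, 0.009])
down ([-0.1, -8.5, 87.3], [0.006, 0.001, 0.009])
```

>>> send_rows(
  moves=[
    [[-0.2,-8,30],[0.006,0,0.009],70],
    [[-0.2,-8,60],[0.006,0,0.009],70],
    [[-0.2,-8,86],[0.006,0,0.009],70],
    [[-0.2,-8,87],[0.006,0,0.009],70],
    [[-0.2,-8,87],[0.006,0,0.009],70],
    [[-0.2,-8,87],[0.006,0,0.009],35],
    [[-0.2,-8,87],[0.006,0,0.009],35],
    [[-0.2,-8,87],[0.006,0,0.009],35],
    [[-0.2,-8,87],[0.006,0,0.009],35],
  ],
)

```text
clock: 20.17
eef_pos: [0.5823, 0.2982, 0.0897]
tool_rot: [-0.087, 0.996, 0.001, 0.003]
ft_force: [0.5, -0.3, 4.6]
grip_width: 0.0425
```

```bash
python3 pl.py -10
```

```text
[0.58230634 0.29819463 0.08969578] [ 170.05145853    0.34841211 -179.85700425] [ 0.52399081 -0.26323254  4.61167126] 0.042493413265614496 20.1667
up ([-0.5, 0.1, -80.3], [0.002, 0.006, 0.125])
over ([48.0, -317.3, -81.1], [0.002, 0.006, 0.125])
down ([48.5, -317.4, -5.1], [0.002, 0.006, 0.125])
```

>>> send_rows(
  moves=[
    [[0,0,-40],[0,0,0],35],
    [[3,-20,-78],[0.002,0.006,0.06],35],
    [[9,-60,-82],[0.002,0.006,0.125],35],
    [[15,-100,-82],[0.002,0.006,0.125],35],
    [[21,-140,-82],[0.002,0.006,0.125],35],
    [[27,-180,-82],[0.002,0.006,0.125],35],
    [[33,-220,-82],[0.002,0.006,0.125],35],
    [[39,-258,-82],[0.002,0.006,0.125],35],
    [[44,-290,-82],[0.002,0.006,0.125],35],
    [[48,-312,-82],[0.002,0.006,0.125],35],
    [[48,-317,-75],[0.002,0.006,0.125],35],
    [[48,-317,-65],[0.002,0.006,0.125],35],
  ],
)

```text
clock: 21.17
eef_pos: [0.5906, -0.0245, 0.1555]
tool_rot: [-0.023, 1.0, -0.0, 0.002]
ft_force: [0.2, -0.1, -0.3]
grip_width: 0.0427
```

```bash
python3 pl.py -10
```

```text
[ 0.59055248 -0.02452818  0.15548898] [177.41932784   0.26531349 179.98440782] [ 0.15902002 -0.07413688 -0.26880008] 0.04267096859016206 21.1667
up ([-0.1, -0.0, -14.5], [-0.0, 0.005, -0.004])
over ([1.0, 1.8, -14.5], [-0.0, 0.005, -0.004])
down ([1.4, 1.8, 61.5], [-0.0, 0.005, -0.004])
```

>>> send_rows(
  moves=[
    [[1.3,1.6,15],[0,0.004,-0.004],35],
    [[1.3,1.6,30],[0,0.004,-0.004],35],
    [[1.3,1.6,35],[0,0.004,-0.004],35],
    [[1.3,1.6,35],[0,0.004,-0.004],35],
    [[1.3,1.6,35],[0,0.004,-0.004],35],
    [[1.3,1.6,38],[0,0.004,-0.004],35],
    [[1.3,1.6,44],[0,0.004,-0.004],35],
    [[1.3,1.6,50],[0,0.004,-0.004],35],
    [[1.3,1.6,56],[0,0.004,-0.004],35],
    [[1.3,1.6,60],[0,0.004,-0.004],35],
    [[1.3,1.6,61],[0,0.004,-0.004],35],
    [[1.3,1.6,61],[0,0.004,-0.004],35],
  ],
)

```text
clock: 22.17
eef_pos: [0.5892, -0.023, 0.0947]
tool_rot: [-0.024, 1.0, -0.0, 0.0]
ft_force: [-1.9, -0.2, 3.5]
grip_width: 0.0425
```

```bash
python3 pl.py -10; python3 -c "
from h import *; p=st()[0]; print(w2m(p)*1000, go(.6355,.3091,.175,171.3))"
```

```text
[ 0.58916008 -0.02302221  0.09470865] [1.77199087e+02 6.45826999e-03 1.79988737e+02] [-1.89259776 -0.17067841  3.53730481] 0.04252454122580044 22.1667
up ([-0.0, -0.0, -75.3], [-0.0, 0.0, 0.0])
over ([-0.2, 0.2, -75.3], [-0.0, 0.0, 0.0])
down ([-0.2, 0.2, 0.7], [-0.0, 0.0, 0.0])
[-9.7619985   0.19931572] ([-62.5, 329.4, -80.4], [-0.0, 0.0, 0.201])
```

>>> send_rows(
  moves=[
    [[0,0,0],[0,0,0],65],
    [[0,0,0],[0,0,0],65],
    [[0,0,-35],[0,0,0],65],
    [[0,0,-75],[0,0,0],65],
    [[-7,38,-80],[0,0,0.02],70],
    [[-15,78,-80],[0,0,0.05],70],
    [[-22,118,-80],[0,0,0.1],70],
    [[-30,158,-80],[0,0,0.15],70],
    [[-37,198,-80],[0,0,0.2],70],
    [[-45,238,-80],[0,0,0.2],70],
    [[-52,278,-80],[0,0,0.2],70],
    [[-62,318,-80],[0,0,0.2],70],
  ],
)

```text
clock: 23.17
eef_pos: [0.6352, 0.2996, 0.1744]
tool_rot: [0.075, 0.997, -0.0, -0.0]
ft_force: [1.2, -0.9, 0.8]
grip_width: 0.0699
```

```bash
python3 pk.py .6355 .3091 -8.7 w
```

```text
[0.63516441 0.29959949 0.17436113] 0.06990730024625866 23.1667
wrist
cart [304. 224.] [0.637  0.3128] long axis 81.3 tool yaw -8.7 [0.032  0.0154]
over ([0.2, 0.7, 33.3], [0.006, 0.001, 0.009])
down ([0.3, 0.4, 86.8], [0.006, 0.001, 0.009])
```

>>> send_rows(
  moves=[
    [[0,1,30],[0.006,0,0.009],70],
    [[0,1,60],[0.006,0,0.009],70],
    [[0,1,86],[0.006,0,0.009],70],
    [[0,1,86.5],[0.006,0,0.009],70],
    [[0,1,86.5],[0.006,0,0.009],70],
    [[0,1,86.5],[0.006,0,0.009],35],
    [[0,1,86.5],[0.006,0,0.009],35],
    [[0,1,86.5],[0.006,0,0.009],35],
    [[0,1,86.5],[0.006,0,0.009],35],
  ],
)

```text
clock: 23.97
eef_pos: [0.6376, 0.3101, 0.0901]
tool_rot: [0.076, 0.997, 0.001, 0.003]
ft_force: [0.9, 0.8, 5.2]
grip_width: 0.0425
```

```bash
python3 pl.py 15
```

```text
[0.63763275 0.31009665 0.09011977] [-171.24986141    0.33828698 -179.87337277] [0.85703474 0.76314301 5.20530671] 0.04252390139412473 23.9667
up ([-0.4, 0.2, -79.9], [0.003, 0.006, -0.202])
over ([21.1, -341.1, -81.0], [0.003, 0.006, -0.202])
down ([21.5, -341.4, -5.1], [0.003, 0.006, -0.202])
```

>>> send_rows(
  moves=[
    [[0,0,-40],[0,0,0],35],
    [[1,-20,-78],[0.003,0.006,-0.1],35],
    [[4,-60,-82],[0.003,0.006,-0.2],35],
    [[6,-100,-82],[0.003,0.006,-0.2],35],
    [[9,-140,-82],[0.003,0.006,-0.202],35],
    [[11,-180,-82],[0.003,0.006,-0.202],35],
    [[14,-220,-82],[0.003,0.006,-0.202],35],
    [[16,-260,-82],[0.003,0.006,-0.202],35],
    [[18,-298,-82],[0.003,0.006,-0.202],35],
    [[21,-330,-82],[0.003,0.006,-0.202],35],
    [[21,-341,-78],[0.003,0.006,-0.202],35],
    [[21,-341,-70],[0.003,0.006,-0.202],35],
  ],
)

```text
clock: 24.97
eef_pos: [0.565, -0.0269, 0.1608]
tool_rot: [-0.022, 1.0, -0.001, 0.002]
ft_force: [0.7, 0.3, -0.0]
grip_width: 0.0424
```

```bash
python3 pl.py 15
```

```text
[ 0.56502896 -0.02691524  0.16081358] [177.45848945   0.20634949 179.93843999] [ 0.68363078  0.26129428 -0.04288525] 0.042443249032201855 24.9667
up ([-0.0, -0.0, -9.2], [-0.001, 0.004, -0.005])
over ([0.5, 2.9, -9.2], [-0.001, 0.004, -0.005])
down ([0.7, 3.0, 66.8], [-0.001, 0.004, -0.005])
```

>>> send_rows(
  moves=[
    [[0.6,2.8,20],[0,0.004,-0.005],35],
    [[0.6,2.8,35],[0,0.004,-0.005],35],
    [[0.6,2.8,40],[0,0.004,-0.005],35],
    [[0.6,2.8,40],[0,0.004,-0.005],35],
    [[0.6,2.8,40],[0,0.004,-0.005],35],
    [[0.6,2.8,43],[0,0.004,-0.005],35],
    [[0.6,2.8,49],[0,0.004,-0.005],35],
    [[0.6,2.8,55],[0,0.004,-0.005],35],
    [[0.6,2.8,61],[0,0.004,-0.005],35],
    [[0.6,2.8,65],[0,0.004,-0.005],35],
    [[0.6,2.8,66.5],[0,0.004,-0.005],35],
    [[0.6,2.8,66.5],[0,0.004,-0.005],35],
  ],
)

```text
clock: 25.97
eef_pos: [0.5648, -0.0241, 0.0951]
tool_rot: [-0.025, 1.0, -0.0, 0.0]
ft_force: [-1.8, 0.8, 7.1]
grip_width: 0.0426
```

>>> send_rows(
  moves=[
    [[0,0,0],[0,0,0],65],
    [[0,0,0],[0,0,0],65],
    [[0,0,-35],[0,0,0],65],
    [[0,0,-70],[0,0,0],65],
    [[0,0,-110],[0,0,0],65],
    [[-20,0,-140],[0,0,0],65],
    [[-20,0,-140],[0,0,0],65],
    [[-20,0,-140],[0,0,0],65],
    [[-20,0,-140],[0,0,0],65],
    [[-20,0,-140],[0,0,0],65],
  ],
)

```text
clock: 26.8
eef_pos: [0.5833, -0.023, 0.2329]
tool_rot: [-0.025, 1.0, -0.0, -0.002]
ft_force: [-0.1, -1.2, -0.4]
grip_width: 0.0647
```

Run:
```python
from h import *
p,R,o=st(); print(p,o['clock'])
for q,a in carts(z=.042,f='w6'): print(q,w2m(q)*1000,a)
im=cv2.cvtColor(cv2.imread('pics/w6.png'),cv2.COLOR_BGR2RGB);c=get_calibration('wrist')
for b in blobs(im,(0,150,60),(8,255,255),100): r=rect(c,b,.063);print('red',cv2.boundingRect(b[2]),r,w2m(r[0])*1000)
```

```text
[ 0.58327804 -0.02298133  0.2329392 ] 26.8
cart [142. 287.] [ 0.67   -0.1503] long axis 94.3 tool yaw 4.3 [0.0955 0.0803]
cart [284. 178.] [ 0.5617 -0.0251] long axis 92.8 tool yaw 2.8 [0.0356 0.0158]
cart [284. 208.] [ 0.5864 -0.024 ] long axis 92.8 tool yaw 2.8 [0.035  0.0149]
cart [284. 237.] [ 0.613  -0.0222] long axis 92.8 tool yaw 2.8 [0.0351 0.0149]
cart [285. 264.] [ 0.6393 -0.0205] long axis 92.8 tool yaw 2.8 [0.0353 0.0148]
[ 0.67   -0.1503] [-84.28791528 131.27416859] 4.299999999999997
[ 0.5617 -0.0251] [17.76679822  0.93321012] 2.799999999999997
[ 0.5864 -0.024 ] [-6.95744812  1.04111268] 2.799999999999997
[ 0.613  -0.0222] [-33.61362096   0.54266551] 2.799999999999997
[ 0.6393 -0.0205] [-59.96526698   0.12944403] 2.799999999999997
red (363, 130, 34, 24) (array([0.5264, 0.0427]), np.float64(92.9), array([0.0238, 0.0165])) [ 49.71264047 -68.51024286]
red (489, 0, 29, 12) (array([0.4352, 0.1119]), np.float64(93.4), array([0.0184, 0.0065])) [ 137.42335613 -142.08272657]
```

View pics/w6.png

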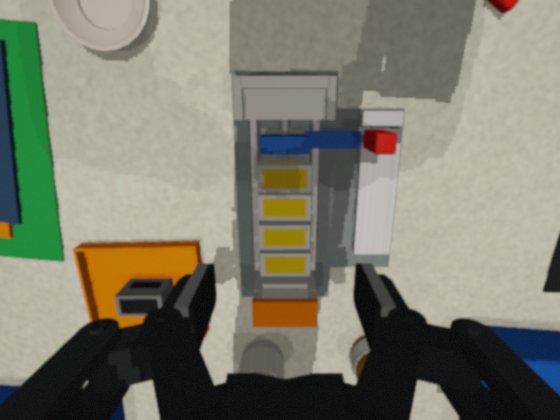

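The picture shows four fresh cartridges upright at (285,178–264), each within about 1 mm of the centre line. The spent one lies in the tray at (143,297), and the knob is still parked at (383,142). Next is releasing the follower.

Run:
```python
from h import *
w=m2w(.050,-.073); print(w,go(*w,.16,182.8),go(*w,.109,182.8))
```

```text
[0.52589366 0.04717036] ([53.5, 73.0, 73.0], [-0.0, -0.004, 0.0]) ([53.3, 73.0, 124.0], [-0.0, -0.004, 0.0])
```

>>> send_rows(
  moves=[
    [[30,40,40],[0,-0.004,0],45],
    [[53.5,73,60],[0,-0.004,0],45],
    [[53.5,73,70],[0,-0.004,0],45],
    [[53.5,73,73],[0,-0.004,0],45],
    [[53.5,73,100],[0,-0.004,0],45],
    [[53.5,73,123],[0,-0.004,0],45],
    [[53.5,73,123],[0,-0.004,0],45],
    [[53.5,73,123],[0,-0.004,0],45],
    [[53.5,73,123],[0,-0.004,0],10],
    [[53.5,73,123],[0,-0.004,0],10],
    [[53.5,73,123],[0,-0.004,0],10],
    [[53.5,73,123],[0,-0.004,0],10],
  ],
)

```text
clock: 27.85
eef_pos: [0.5268, 0.0473, 0.1115]
tool_rot: [-0.025, 1.0, 0.0, 0.001]
ft_force: [0.5, 1.2, 2.1]
grip_width: 0.0149
```

>>> send_rows(
  moves=[
    [[2,0,0],[0,0,0],10],
    [[5,0,0],[0,0,0],10],
    [[7,0,0],[0,0,0],10],
    [[7,-4,0],[0,0,0],10],
    [[7,-8,0],[0,0,0],10],
    [[7,-12,0],[0,0,0],10],
    [[7,-15,0],[0,0,0],10],
    [[7,-16,0],[0,0,0],10],
    [[7,-16,0],[0,0,0],10],
  ],
)

```text
clock: 28.6
eef_pos: [0.5225, 0.033, 0.1119]
tool_rot: [-0.025, 1.0, 0.003, 0.004]
ft_force: [4.6, 7.7, -5.5]
grip_width: 0.0148
```

Run:
```python
from h import *
p,R,o=st(); print(p,w2m(p)*1000,R.as_euler('zyx',degrees=True),o['ft_force'],o['grip_width'])
```

```text
[0.52245466 0.0329588  0.11190413] [ 54.12912368 -58.97340356] [ 177.10589165    0.41731937 -179.65492153] [ 4.62918709  7.73801051 -5.53952429] 0.014773777249910885
```

>>> send_rows(
  moves=[
    [[-4,0,0],[0,0,0],10],
    [[-8,0,0],[0,0,0],10],
    [[-12,0,0],[0,0,0],10],
    [[-16,0,0],[0,0,0],10],
    [[-20,0,0],[0,0,0],10],
    [[-24,0,0],[0,0,0],10],
    [[-24,0,0],[0,0,0],20],
    [[-24,0,0],[0,0,0],45],
    [[-24,0,0],[0,0,0],45],
    [[-24,0,-35],[0,0,0],45],
    [[-24,0,-75],[0,0,0],45],
    [[-24,0,-110],[0,0,0],45],
  ],
)

```text
clock: 29.6
eef_pos: [0.5446, 0.0331, 0.2236]
tool_rot: [-0.025, 1.0, 0.003, 0.003]
ft_force: [1.2, 0.4, -0.5]
grip_width: 0.045
```

Run:
```python
from h import *
p,R,o=st(); print(p,o['clock'])
for q,a in carts(z=.042,f='w7',pr=0): print(q,w2m(q)*1000,a)
print(go(.57,-.09,.25,182.8))
```

```text
[0.5446054  0.03313278 0.22360155] 29.6
[ 0.6431 -0.1445] [-57.70335885 124.16703418] 22.5
[ 0.5814 -0.0252] [-1.90479771  1.9954312 ] 0.9000000000000057
[ 0.6049 -0.0304] [-25.12272314   8.3371927 ] 2.799999999999997
([-15.9, -124.2, -18.5], [0.005, 0.02, 0.001])
```

View pics/w7.png

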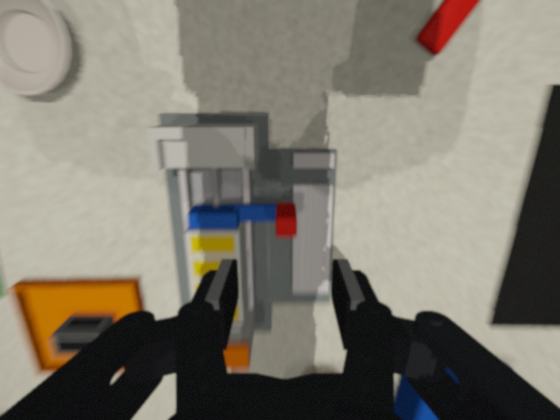

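The follower has advanced onto the pack: blue at (215,215), knob in line at (287,218). I'll check it again from straight above on the way to the cover.

>>> send_rows(
  moves=[
    [[-15,-40,-25],[0.005,0.02,0],70],
    [[-15,-80,-25],[0.005,0.02,0],70],
    [[-15,-60,-25],[0.005,0.02,0],70],
    [[-15,-60,-25],[0.005,0.02,0],70],
    [[-15,-60,-25],[0.005,0.02,0],70],
    [[-15,-60,-25],[0.005,0.02,0],70],
  ],
)

```text
clock: 30.15
eef_pos: [0.5649, -0.0255, 0.2561]
tool_rot: [-0.025, 1.0, 0.0, -0.001]
ft_force: [-0.3, -1.1, -0.5]
grip_width: 0.0698
```

Run:
```python
from h import *
p,R,o=st(); print(p,o['clock'])
for q,a in carts(z=.042,pr=0): print(q,w2m(q)*1000,a)
im,c=snap('wrist')
for b in blobs(im,(105,150,40),(125,255,255),300): r=rect(c,b,.038); print('blue',np.round(b[0][0]),r,w2m(r[0])*1000)
for b in blobs(im,(0,150,60),(8,255,255),100): r=rect(c,b,.063);print('red',r,w2m(r[0])*1000)
print(go(.545,-.298,.25,174.5))
```

```text
[ 0.56494812 -0.0255121   0.25613632] 30.15
[ 0.6696 -0.1508] [-83.86396794 131.75403175] 5.099999999999994
[ 0.5788 -0.024 ] [0.63347852 0.66985443] 2.9000000000000057
[ 0.6009 -0.0228] [-21.49875684   0.55086698] 2.9000000000000057
[ 0.623  -0.0222] [-43.60168233   1.03116321] 2.9000000000000057
[ 0.645  -0.0205] [-65.65846197   0.40788771] 2.9000000000000057
[ 0.6178 -0.2782] [-25.90234935 256.47151557] -5.0
blue [539. 350.] (array([0.7264, 0.2615]), np.float64(50.5), array([0.1174, 0.0322])) [-160.73691663 -277.27907175]
blue [302. 187.] (array([ 0.5565, -0.0103]), np.float64(92.9), array([0.0684, 0.0187])) [ 22.23761354 -14.10313951]
blue [118. 402.] (array([ 0.8221, -0.2046]), np.float64(172.9), array([0.0505, 0.0354])) [-233.55378627  192.93939183]
blue [451. 402.] (array([0.8023, 0.179 ]), np.float64(27.2), array([0.0637, 0.0191])) [-232.51619644 -191.1698679 ]
red (array([0.4167, 0.1183]), np.float64(146.7), array([0.0352, 0.0183])) [ 155.58863114 -149.37880659]
red (array([0.5497, 0.0318]), np.float64(7.2), array([0.0214, 0.0189])) [ 26.97291996 -56.48505633]
([34.2, -271.5, 6.1], [0.0, -0.002, 0.148])
```

The pack is closed up: the spacing is 22.1 mm, with the first cartridge at the stop and the follower touching the last. On to the cover.

>>> send_rows(
  moves=[
    [[5,-40,6],[0,0,0],70],
    [[10,-80,6],[0,0,0.05],70],
    [[15,-120,6],[0,0,0.1],70],
    [[20,-160,6],[0,0,0.148],70],
    [[25,-200,6],[0,0,0.148],70],
    [[30,-240,6],[0,0,0.148],70],
    [[34,-271,6],[0,0,0.148],70],
    [[34,-271,6],[0,0,0.148],70],
    [[34,-271,6],[0,0,0.148],70],
    [[34,-271,6],[0,0,0.148],70],
    [[34,-271,6],[0,0,0.148],70],
  ],
)

```text
clock: 31.17
eef_pos: [0.5454, -0.2958, 0.2498]
tool_rot: [0.047, 0.999, 0.0, -0.001]
ft_force: [-0.1, 0.1, -0.6]
grip_width: 0.07
```

Run:
```python
from h import *
p,R,o=st(); print(p,o['clock'])
im,c=snap('wrist','w8'); it,ct=snap('top')
for nm,I,C in(('w',im,c),('t',it,ct)):
    b=blobs(I,(5,150,60),(19,255,255),30,(0,0,560,420) if nm=='w' else (420,165,455,190))
    for x in b[:3]: print(nm,'tongue',np.round(x[0][0]),*rect(C,x,.008))
for b in blobs(im,(100,60,15),(130,255,140),1500)[:3]: print('plate',np.round(b[0][0]),b[1],*rect(c,b,.008))
```

```text
[ 0.54542815 -0.2957638   0.24983643] 31.1667
w tongue [433. 297.] [ 0.6846 -0.1453] 93.7 [0.0964 0.0958]
w tongue [280. 268.] [ 0.6315 -0.3092] 84.6 [0.036  0.0154]
w tongue [369. 337.] [ 0.7288 -0.2159] 8.7 [0.0571 0.0098]
t tongue [438. 177.] [ 0.6303 -0.3065] 84.7 [0.0355 0.016 ]
plate [280. 180.] 8648.5 [ 0.5413 -0.3003] 175.9 [0.1611 0.0527]
```

View pics/w8.png

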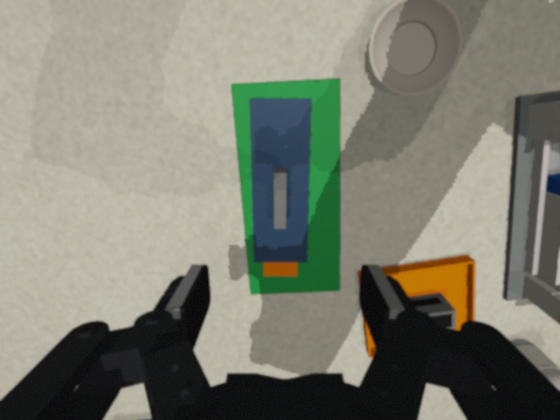

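The cover lies undisturbed on the pad with its fin at (280,198) and tongue at (280,268). The wrist and top estimates of the tongue differ by 3 mm, so I use the mean.

Run:
```python
from h import *
print(go(.5493,-.3005,.12,174.65),go(.5493,-.3005,.0835,174.65))
```

```text
([-4.4, -4.4, 130.2], [0.0, -0.002, -0.0]) ([-4.5, -4.4, 166.7], [0.0, -0.002, -0.0])
```

>>> send_rows(
  moves=[
    [[-4.4,-4.4,40],[0,-0.002,0],40],
    [[-4.4,-4.4,80],[0,-0.002,0],40],
    [[-4.4,-4.4,120],[0,-0.002,0],40],
    [[-4.4,-4.4,130],[0,-0.002,0],40],
    [[-4.4,-4.4,145],[0,-0.002,0],40],
    [[-4.4,-4.4,158],[0,-0.002,0],40],
    [[-4.4,-4.4,166],[0,-0.002,0],40],
    [[-4.4,-4.4,166],[0,-0.002,0],40],
    [[-4.4,-4.4,166],[0,-0.002,0],5],
    [[-4.4,-4.4,166],[0,-0.002,0],5],
    [[-4.4,-4.4,166],[0,-0.002,0],5],
    [[-4.4,-4.4,166],[0,-0.002,0],5],
  ],
)

```text
clock: 32.27
eef_pos: [0.5502, -0.3009, 0.086]
tool_rot: [0.047, 0.999, -0.0, 0.001]
ft_force: [-0.5, 1.7, 4.9]
grip_width: 0.0106
```

```bash
cat > cv.py <<'E'
from h import *
import sys
O[:]=[.5797,-.0233]
def gc(nx,nz,th,y=0.,h=82.,a=90.):
    "go for nose at mag x nx, z nz (mm), tilt th; a,h: TCP from nose along cover x, z (mm)"
    p,R,o=st()
    T=Rn.from_euler('z',182.8,degrees=True)*Rn.from_euler('x',180,degrees=True)*Rn.from_rotvec([0,th,0])
    x=nx+a*np.cos(th)-h*np.sin(th); z=nz+a*np.sin(th)+h*np.cos(th)
    w=m2w(x/1000,y/1000)
    return np.round(R.inv().apply(np.array([*w,z/1000])-p)*1000,1).tolist(), np.round((R.inv()*T).as_rotvec(),3).tolist()
def where(h=82.,a=90.):
    p,R,o=st(); n=p+R.apply([-a/1000,0,h/1000]); x=R.apply([1,0,0])
    print('nose mag',np.round(w2m(n)*1000,1),'z',round(n[2]*1000,1),'tilt',round(np.arcsin(x[2]),3),'F',np.round(o['ft_force'],1),'grip',round(o['grip_width']*1000,1),o['clock'],'p',p)
E
python3 - <<'E'
from cv import *
where(); print(gc(-50,90,.2)); print(gc(-66,60,.2)); print(np.round(st()[2]['joint_pos'],2))
E
```

```text
nose mag [-46.3 288.7] z 4.3 tilt -0.003 F [-0.5  1.7  4.9] grip 10.6 32.2667 p [ 0.55021582 -0.30088015  0.086032  ]
([18.0, 275.9, -102.5], [0.013, 0.202, -0.142])
([2.2, 278.2, -72.4], [0.013, 0.202, -0.142])
[-0.5   0.65  0.05  0.97  0.   -0.41]
```

>>> send_rows(
  moves=[
    [[0,0,-30],[0,0,0],5],
    [[0,0,-65],[0,0,0],5],
    [[2,15,-100],[0,0,-0.02],5],
    [[4,50,-103],[0.002,0.02,-0.04],5],
    [[6,85,-103],[0.004,0.05,-0.06],5],
    [[8,120,-103],[0.006,0.08,-0.08],5],
    [[10,155,-103],[0.008,0.12,-0.1],5],
    [[12,190,-103],[0.01,0.16,-0.12],5],
    [[15,225,-103],[0.013,0.202,-0.142],5],
    [[17,255,-103],[0.013,0.202,-0.142],5],
    [[18,272,-103],[0.013,0.202,-0.142],5],
    [[18,276,-103],[0.013,0.202,-0.142],5],
  ],
)

```text
clock: 33.27
eef_pos: [0.5578, -0.0209, 0.1886]
tool_rot: [-0.027, 0.995, -0.002, -0.1]
ft_force: [-0.6, 0.9, -1.5]
grip_width: 0.0105
```

Run:
```python
from cv import *
where(83,89); print(gc(-66,60,.2,0,83,89)); print(gc(-66,49,.2,0,83,89))
```

```text
nose mag [-49.  -4.] z 89.6 tilt 0.2 F [-0.6  0.9 -1.5] grip 10.5 33.2667 p [ 0.55779318 -0.02086182  0.18861948]
([-22.5, -3.6, 25.6], [0.0, 0.0, 0.005])
([-24.7, -3.6, 36.4], [0.0, 0.0, 0.005])
```

>>> send_rows(
  moves=[
    [[-8,-3.5,8],[0,0,0.005],5],
    [[-15,-3.5,18],[0,0,0.005],5],
    [[-22.5,-3.5,25],[0,0,0.005],5],
    [[-22.5,-3.5,25.5],[0,0,0.005],5],
    [[-22.5,-3.5,25.5],[0,0,0.005],5],
    [[-22.5,-3.5,25.5],[0,0,0.005],5],
    [[-22.5,-3.5,25.5],[0,0,0.005],5],
    [[-22.5,-3.5,25.5],[0,0,0.005],5],
  ],
)

```text
clock: 33.93
eef_pos: [0.5751, -0.0238, 0.1596]
tool_rot: [-0.024, 0.995, -0.002, -0.099]
ft_force: [0.5, 0.6, -1.8]
grip_width: 0.0101
```

Run:
```python
from cv import *
where(83,89); print(gc(-66,49.5,.2,0,83,89)); print(gc(-94,49.5,.2,0,83,89))
im,c=snap('wrist'); it,ct=snap('top'); iss,cs=snap('scene')
a=cv2.resize(it[125:265,230:370],(560,560),interpolation=cv2.INTER_CUBIC)[:420]
# scene crop around the magazine
u=proj(cs,[.62,-.02,.05])[0].astype(int); s=cv2.resize(iss[u[1]-53:u[1]+52,u[0]-70:u[0]+70],(560,420),interpolation=cv2.INTER_CUBIC)
cv2.imwrite('pics/c1.png',cv2.cvtColor(cv2.resize(np.hstack([im,s]),(800,300)),cv2.COLOR_RGB2BGR))
```

```text
nose mag [-66.2   0.4] z 60.6 tilt 0.199 F [ 0.5  0.6 -1.8] grip 10.1 33.9333 p [ 0.57505995 -0.0238353   0.15961051]
([-2.1, 0.3, 10.9], [0.001, 0.001, -0.001])
([-29.6, 0.3, 5.3], [0.001, 0.001, -0.001])
```

View pics/c1.png

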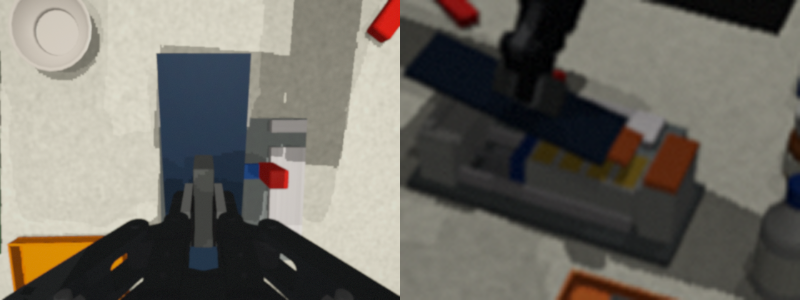

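Tilted tongue-down in line with the lip, tongue at (625,148) in the right half. I'll check the nose position numerically in the scene view.

Run:
```python
from cv import *
p,R,o=st(); iss,cs=snap('scene')
off=lambda x,y,z: proj(cs,p+R.apply([(x-89)/1000,y/1000,(83-z)/1000]))[0].round(1)
print('pred tongue top corners',[off(x,y,5) for x,y in((0,-18),(0,18),(16,18),(16,-18))])
for b in blobs(iss,(5,140,50),(19,255,255),40,(270,200,360,275)): print(b[1],cv2.approxPolyDP(b[2],2,True)[:,0].tolist())
w=[*m2w(-.082,-.027),.064],[*m2w(-.082,.027),.064],[*m2w(-.107,.027),.064],[*m2w(-.107,-.027),.064]
print('pred lip',proj(cs,w).round(1).tolist())
```

```text
pred tongue top corners [array([313.4, 235.1]), array([319.2, 224.8]), array([312.4, 221.7]), array([306.4, 231.9])]
207.0 [[328, 225], [320, 242], [329, 245], [337, 228]]
86.0 [[312, 222], [307, 231], [311, 236], [317, 228]]
pred lip [[327.1, 224.7], [318.6, 240.4], [330.2, 243.7], [338.3, 227.8]]
```

>>> send_rows(
  moves=[
    [[-1,0.3,5],[0,0,0],5],
    [[-2,0.3,10.5],[0,0,0],5],
    [[-2,0.3,10.5],[0,0,0],5],
    [[-2,0.3,10.5],[0,0,0],5],
    [[-6,0.3,10],[0,0,0],5],
    [[-10,0.3,9],[0,0,0],5],
    [[-14,0.3,8.5],[0,0,0],5],
    [[-18,0.3,7.7],[0,0,0],5],
    [[-22,0.3,6.8],[0,0,0],5],
    [[-26,0.3,6],[0,0,0],5],
    [[-29,0.3,5.3],[0,0,0],5],
    [[-29,0.3,5.3],[0,0,0],5],
  ],
)

```text
clock: 35.13
eef_pos: [0.6031, -0.0217, 0.1485]
tool_rot: [-0.024, 0.995, -0.002, -0.099]
ft_force: [0.8, 0.3, -1.6]
grip_width: 0.0108
```

Run:
```python
from cv import *
where(83,89); 
for t in (.15,.1,.05,0,-.01): print(t,gc(-94.5,47.5 if t>0 else 46,t,0,83,89))
iss,cs=snap('scene'); im,c=snap('wrist')
u=proj(cs,[.62,-.02,.05])[0].astype(int); s=cv2.resize(iss[u[1]-53:u[1]+52,u[0]-70:u[0]+70],(640,480),interpolation=cv2.INTER_CUBIC)
cv2.imwrite('pics/c2.png',cv2.cvtColor(s,cv2.COLOR_RGB2BGR))
```

```text
nose mag [-94.3  -0.4] z 49.6 tilt 0.199 F [ 0.8  0.3 -1.6] grip 10.8 35.1333 p [ 0.60312489 -0.02174191  0.14852602]
0.15 ([3.4, -0.4, 6.4], [0.0, -0.049, -0.0])
0.1 ([7.2, -0.4, 11.2], [0.0, -0.099, -0.0])
0.05 ([10.7, -0.4, 16.1], [0.0, -0.149, -0.0])
0 ([13.8, -0.4, 22.7], [0.0, -0.199, -0.0])
-0.01 ([14.4, -0.4, 23.7], [0.0, -0.209, -0.0])
```

View pics/c2.png

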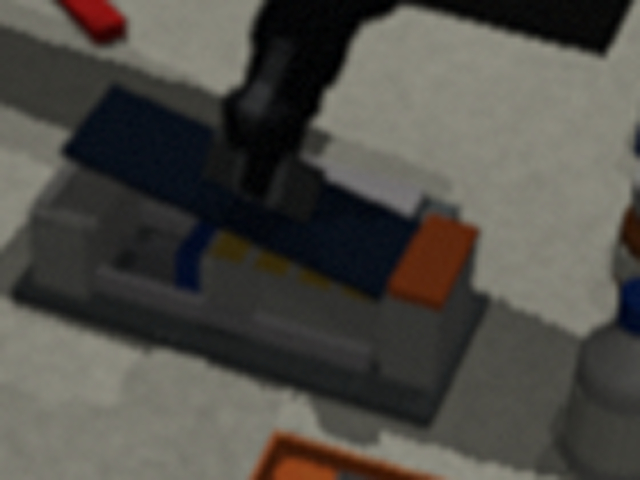

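The tongue is hidden under the lip with no contact force, at tilt 0.2 and nose z of about 49.6 mm. Now I swing the cover down.

>>> send_rows(
  moves=[
    [[1.7,-0.4,3.5],[0,-0.025,0],5],
    [[3.4,-0.4,6.4],[0,-0.049,0],5],
    [[5.3,-0.4,8.8],[0,-0.074,0],5],
    [[7.2,-0.4,11.2],[0,-0.099,0],5],
    [[9,-0.4,13.6],[0,-0.124,0],5],
    [[10.7,-0.4,16.1],[0,-0.149,0],5],
    [[12.3,-0.4,19],[0,-0.174,0],5],
    [[13.2,-0.4,21],[0,-0.188,0],5],
    [[13.8,-0.4,22.3],[0,-0.199,0],5],
    [[13.8,-0.4,22.7],[0,-0.2,0],5],
    [[13.8,-0.4,22.7],[0,-0.2,0],5],
  ],
)

```text
clock: 36.15
eef_pos: [0.5841, -0.0231, 0.1292]
tool_rot: [-0.024, 1.0, 0.0, 0.0]
ft_force: [-0.1, -0.0, -1.4]
grip_width: 0.0104
```

Run:
```python
from cv import *
where(83,89); print(gc(-94.5,46,0,0,83,89))
```

```text
nose mag [-93.4   0. ] z 46.2 tilt -0.0 F [-0.1 -0.  -1.4] grip 10.4 36.15 p [ 0.58413176 -0.02308356  0.12915701]
([-1.1, 0.0, 0.2], [0.0, 0.0, -0.001])
```

>>> send_rows(
  moves=[
    [[-1,0,1],[0,0,0],5],
    [[-1,0,2],[0,0,0],5],
    [[-1,0,3],[0,0,0],5],
    [[-1,0,3],[0,0,0],5],
    [[-1,0,3],[0,0,0],5],
  ],
)

```text
clock: 36.57
eef_pos: [0.5847, -0.0231, 0.1289]
tool_rot: [-0.024, 1.0, 0.0, -0.0]
ft_force: [-9.9, 0.3, 15.0]
grip_width: 0.0106
```

Run:
```python
from cv import *
where(83,89)
```

```text
nose mag [-94.   0.] z 45.9 tilt 0.0 F [-9.9  0.3 15. ] grip 10.6 36.5667 p [ 0.5846775  -0.02306232  0.12894201]
```

Contact at seat height. Release and retreat.

>>> send_rows(
  moves=[
    [[0,0,-2],[0,0,0],5],
    [[0,0,-2],[0,0,0],20],
    [[0,0,-2],[0,0,0],40],
    [[0,0,-2],[0,0,0],40],
    [[0,0,-25],[0,0,0],40],
    [[0,0,-60],[0,0,0],40],
    [[0,0,-100],[0,0,0],40],
    [[10,0,-130],[0,0,0],40],
    [[10,0,-130],[0,0,0],40],
    [[10,0,-130],[0,0,0],40],
    [[10,0,-130],[0,0,0],40],
  ],
)

```text
clock: 37.48
eef_pos: [0.5746, -0.0235, 0.2583]
tool_rot: [-0.024, 1.0, 0.0, -0.0]
ft_force: [-1.3, 0.9, 0.1]
grip_width: 0.04
```

Run:
```python
from cv import *
im,c=snap('wrist','w9'); iss,cs=snap('scene')
for b in blobs(im,(100,60,10),(130,255,160),1500)[:2]: r=rect(c,b,.051); print('plate',np.round(b[0][0]),r,w2m(r[0])*1000, [np.round(w2m(q)*1000,1).tolist() for q in onz(c,cv2.boxPoints(b[0]),.051)])
u=proj(cs,[.59,-.02,.05])[0].astype(int); s=cv2.resize(iss[u[1]-53:u[1]+52,u[0]-70:u[0]+70],(560,420),interpolation=cv2.INTER_CUBIC)
cv2.imwrite('pics/c3.png',cv2.cvtColor(cv2.resize(np.hstack([im,s]),(800,300)),cv2.COLOR_RGB2BGR)); print(st()[2]['clock'],st()[2]['ft_force'])
```

```text
plate [296. 193.] (array([ 0.5765, -0.0134]), np.float64(7.3), array([0.1636, 0.0706])) [  2.71256692 -10.04450002] [[83.5, 28.4], [85.4, -42.3], [-77.7, -55.0], [-80.3, 28.8]]
plate [519. 343.] (array([0.7225, 0.2303]), np.float64(55.9), array([0.1817, 0.0598])) [-155.01781803 -246.3214893 ] [[-123.8, -158.6], [-70.8, -186.2], [-179.8, -331.6], [-245.7, -308.9]]
37.5833 [ 0.06264736 -0.31912081 -0.20563084]
```

View pics/c3.png

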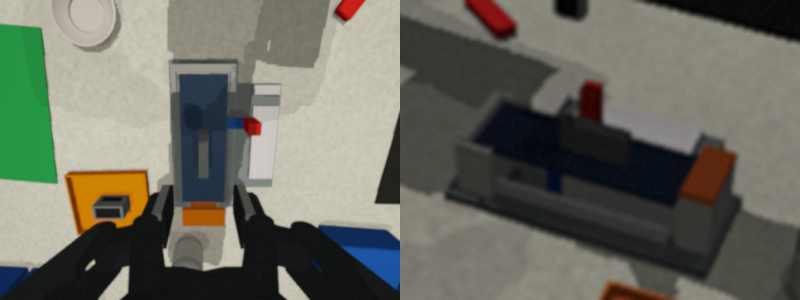

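```bash
python3 -c "
from h import *; print(order.job_done())"
```

```text
the job is handed in; nothing more can be done
None
```

The magazine is reloaded and the cover is fitted. I handed the job in at about 37.6 s on the robot clock; it gives no verdict, so nothing is confirmed beyond my own checks.

**What I did**
- I pulled the follower back and parked the knob in its notch.
- The one spent cartridge went into the tray.
- All four fresh cartridges went upright into the track.
- I then brought the knob out of the notch and the follower closed the pack.
- The cover's tongue went in under the lip at 0.2 rad tilt, and I swung the cover down flat.

**Last checks**
- **Pack:** before the cover went on, the cartridges were 22.1 mm apart and within about 1 mm of the centre line. The first was at the stop and the follower was touching the last.
- **Cover:** it looks flat and in line, with the nose at about magazine x = -95 mm. It took 15 N of contact at seat height when pressed down.
- **Rest of the bench:** the spent cartridge lies in the tray, the bystanders I could see had not moved, and the gripper is clear and open.

**Where checks failed or disagreed**
- One wrist-camera measurement put the first cartridge about 1.7 mm beyond the stop. I put this down to camera bias, since the wrist and top cameras differed by 1–4 mm elsewhere.
- The last colour measurement of the cover merged with the follower's arm. Its width and angle were unusable, so I judged by the cover's edges and the picture.
- One arm move stalled when the last joint reached its range limit. I turned the gripper half round and carried on.

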